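# Pin the rotor of a tube rotator with its linchpin

## Task

Secure the rotor of the tube rotator with its linchpin: take the pin from the white rest, push it down through the hole in the axle's end until its collar sits fully home, its ring side facing away from the machine, then swing the ring over the end of the axle and down against the pin. Push by feel, never ramming the pin, the ring or the machine; leave the jar, tip box and vial rack where they stand and let go at the end.

Things in the scene. Friction and masses are not known exactly. Their poses are not given: they have to be found in the camera images.
- linchpin: Steel linchpin, upright in the middle socket of the white rest. Origin: centre of the underside of its collar (16 mm across, 4 mm thick). Own z up along the pin; own x to the side on which the ring swings down; own y along the ring's pivot. Shank below the origin: 8 mm across, 39 mm long, the last 9 mm tapering to a 3 mm nose.  75 g. The axle's hole is 9 mm wide, right through.
- grip_tab (a point): Grip point in the pin's red tab, 25 mm above the pin's origin. The tab is 12 mm thick (pin's x), 18 mm wide (pin's y) and spans 4 to 30 mm above the origin. Take it by its thickness, fingers closing along the pin's x: the raised ring then stands between the fingers (it reaches 30 mm above this point, +-6 mm in x).
- ring (a joint): Angle of the brass wire ring, rad. 0 = home: down against the pin on its +x side, leaning 0.145 off straight down. 3.0 = straight up; it starts about there. Ring direction from the pivot in the pin's x-z plane: (sin a, -cos a), a = joint + 0.145. Stiff pivot, the ring stays where left: about 2 N moves it at its far end, 3.5 N at 20 mm from the pivot.
- ring_pivot (a point): Pivot of the ring, on the pin's axis 10 mm above the pin's origin; axis along the pin's y. The round ring, of 4 mm wire, is 46 mm wide outside and 38 mm inside, its centre 21.5 mm from the pivot, so it clears the 22 mm square axle by about 4 mm on each side. Push it round with fingers beside the axle, moving along its arc.
- ring_end (a point): Middle of the ring's far end, on the wire's centre line, 42.5 mm from the pivot. (Of the axle's hole: a spring plunger in its wall, 13 mm below the mouth, grips the pin from there to home; expect to push with 4 to 12 N. The pin does not drop in and stays at the depth where it is left. The axle slides and rolls a little to follow a pin put in straight.)
- bearing (a point): Centre of the open bearing, on the axle's axis, 23 mm inboard of hole_mid. Its stand is 14 mm thick, 50 mm wide, and tops out 5 mm below the axle's top face; the journal in it (26 mm across) stands 2 mm above that face, from 11 mm inboard of the hole on. From 56 mm inboard comes the 78 mm wide tube paddle, its highest caps 8 mm above that face.
- rotator: Tube rotator, fixed. Origin on the bench under hole_mid; own x outboard along the axle, whose axis is 95 mm high. Base plate 130 mm wide, 12 mm thick, from 12 to 357 mm inboard; motor housing 150 mm high from 247 to 357 mm inboard. The axle's end is a 22 x 22 mm square bar reaching 11 mm outboard of its hole; beyond and beneath it is free space down to the bench.
- pin_rest: White rest block, fixed, 40 mm (own x) x 110 mm (own y) x 50 mm high. Origin: centre of the underside. Three sockets in its top, 10.5 mm wide, 43 mm deep, 36 mm apart along own y; the linchpin stands in the middle one, its collar on the top face.
- specimen_jar: Loose specimen jar, 62 mm across its red lid, 80 mm high. Origin: centre of the underside. Leave alone.
- tip_box: Loose blue pipette-tip box, 80 x 114 x 57 mm. Origin: centre of the underside. Leave alone.
- vial_rack: Loose white rack with five vials, 36 x 120 x 61 mm. Origin: centre of the underside. Leave alone.
- hole_mid (a point): Point on the machine, not on the axle: where the mouth of the cross hole lies, on the axle's flat top face 106 mm above the bench, when the rotor stands in the middle of its play. Until pinned the rotor may stand up to 10 mm outboard or inboard of that (along this x; about 8 N slides it) and rolled up to 0.04 rad about x: find the hole by feel or sight. Own x outboard, z up.
There are look-alikes about, which are no part of the job. Of the things shaped like the linchpin, the steel one is meant.

How it is judged:
On the way, in this order (a step that is already met when the one before it is completed fails the run):
1. the pin is pushed home in the axle's hole, gripped by its plunger (collar within 2 mm of the axle's top face), ring still swung up (z of linchpin in the frame of rotator between 0.1 and 0.108 m and x of linchpin in the frame of rotator between -0.0125 and 0.0125 m and y of linchpin in the frame of rotator between -0.005 and 0.005 m and angle between linchpin's own z axis and vertical below 0.25 rad and value of joint ring above 1 rad and contact force between linchpin and rotator above 3 N), for 0.2 s.
2. the ring is swung over the axle's end and down against the pin (value of joint ring below 0.12 rad and z of ring_end in the frame of rotator below 0.082 m and angle between the x axis of linchpin and the x axis of rotator, either way round below 0.4 rad), for 0.2 s.
At the end, for the whole second after the job is handed in: Pin through the axle's hole, wherever that stands within its play, collar within 2 mm of the axle's top face. Ring over the outboard end of the axle and hanging below it, within 0.12 rad of its home stop. Pin at rest, all released, nothing else disturbed (all of step 2 and z of linchpin in the frame of rotator between 0.1 and 0.108 m and x of linchpin in the frame of rotator between -0.0125 and 0.0125 m and y of linchpin in the frame of rotator between -0.005 and 0.005 m and angle between linchpin's own z axis and vertical below 0.25 rad and linear speed of linchpin below 0.02 m/s); the robot touches nothing.
It fails at once if the pin is rammed: contact forces between pin (with ring) and machine add up to over 50 N (14 to 20 N of it is the plunger's squeeze) (contact force between linchpin and rotator above 50 N).
It fails at once if the robot presses on the machine with more than 15 N (contact force between any of the arm, the fingers and rotator above 15 N).
It fails at once if the specimen jar is moved by more than 15 mm or tipped (distance of specimen_jar from where it was at the start of the episode above 0.015 m or angle between specimen_jar's own z axis and vertical above 0.3 rad).
It fails at once if the tip box is moved by more than 15 mm (distance of tip_box from where it was at the start of the episode above 0.015 m).
It fails at once if the vial rack is moved by more than 15 mm or tipped (distance of vial_rack from where it was at the start of the episode above 0.015 m or angle between vial_rack's own z axis and vertical above 0.3 rad).
It also fails if it takes over 70 s, if anything falls off the work surface, if the arm or the gripper's body presses on something with over 40 N, if the wrist force passes 120 N, or if a joint passes its speed limit or range.

## Robot

A 6-joint arm with a two-finger parallel gripper is mounted at the origin on the work surface. World frame = base frame: x ahead of the robot, y to its left, z up, the work surface at z = 0. Lengths are in m, angles in rad, forces in N, time in s.
With the tool pointing down it reaches from about 0.3 to 0.775 m from the base axis. Payload 14.6 kg.
Tool frame: the origin (TCP) lies on the mounting face of the last link; the fingertips stand 173 mm ahead of it and the grasp point (between the pads) lies 155 mm ahead of it (grasp_offset is the distance from the TCP to the grasp point, in m); z points along the fingers, y is the direction in which the jaws open and shut (so a half turn about z gives the same grasp; the last joint's range is limited). The gripper opens to 85 mm and grips with 20 to 120 N. Pads are 22 mm wide; open, the fingers measure 114 mm over their backs; the gripper's body (76 mm by 85 mm) begins 54 mm behind the grasp point. The pads swing forward as they close: fully open they stand 13 mm farther back than shut.
Start: joints at [-1.318, 0.3, 1.521, -0, 1.321, -0.067], TCP at [0.173, -0.522, 0.405] pointing down, gripper open.
Joint ranges: [-3.03, 3.03], [-0.79, 2.21], [0.23, 2.52], [-1.04, 4.18], [0, 3.07], [-2.55, 2.55]. Speed limits (rad/s): [2.22, 2.22, 2.57, 3.14, 3.14, 3.14].

## Interface

Orientations are given as a unit quaternion [x, y, z, w].
In Python, from workcell import * gives the robot as it stands.
- The arm moves only by the tool apply_moves, never from a script. Its argument "series" is a list of rows, each a list of 4 numbers: the shift along the tool's x, y, z in cm, then the turn about the tool's z in rad. In form: [[x, y, z, yaw], ...]. A call has 1 to 20 rows; each row shifts and turns the commanded pose from where the row before left it, along the tool's axes as they then stand; what a row does not reach is not made up. A row lasts 1/8 s, in which the tool goes at most 62.5 mm and 10.7 degrees, less where a joint would pass 70% of its speed; a pose out of reach is approached as far as the arm can. A call is refused whole if a number of a shift passes 6.25 or a number of a turn 0.188, either way. A call with a gripper value outside its range is refused whole. "claw" is the opening, from -1 (shut) to 1 (fully open), set as the call begins (left out, the last holds). The fingers move at their own pace and stop on an object; "grip_force" is the grip in N (left out, the last holds). Time passes only in rows, so rows that do not move let the fingers close. It gives the time, the measured TCP pose, the force and the opening at its end, in the units of the state.
- observe(): the state, without advancing time (a new reading comes with each control period).
- camera(name): name is "side" or "top" or "wrist"; returns a dict with "image" (420x560x3 uint8, red, green, blue), "fx", "fy", "cx", "cy" (pixels), "camera_from_world" (4x4, takes a point from world to camera coordinates). Camera axes: x right, y down, z forward; pixel columns grow to the right and rows downward; lengths in m; the calibration is good to about 2 mm. The wrist camera is an equidistant fisheye: a pixel r from the principal point sees the ray r / f radians off the axis. A picture is of the moment at which its call begins. There is no depth.
- close_job(): hands the job in, once; it reports no verdict.
The state is a dict: "time_s": time; "joint_pos": joint angles; "qd": joint speeds; "joint_torque": joint torques, N m; "tcp_pos": TCP position; "orientation": TCP orientation; "wrist_force": force on the tool from outside, world axes, zero at the start; "torque": the same for the moment, N m; "finger_gap": finger opening in m.
Only numpy, scipy, OpenCV 4.12 (cv2) and the standard library are available. Lean on these libraries where they do the work, as an engineer would, in place of code of your own. Each camera call takes 0.05 s, during which the arm holds its last target.

## Working session

There is one attempt and no reset: what is moved stays moved. The work goes in short steps, Python scripts to look and compute and a tool call to move; the robot and the scene stay as the last step left them, time stands still between calls to the robot, and variables do not carry over. Pictures are saved under pics/ and viewed, and the job is handed in when it is done.

Besides the shell and the picture viewer there is one more tool, called after "Call:" in YAML: its name, and indented under it one key for each argument. apply_moves: Moves the arm, as the interface text tells. Its arguments: {"type":"object","properties":{"series":{"type":"array"},"claw":{"type":"number"},"grip_force":{"type":"number"}},"required":["series"]}

```bash
mkdir -p pics; ls; python3 - <<'E'
from workcell import *
import cv2
s=observe(); print(s)
for n in ("side","top","wrist"):
    c=camera(n); cv2.imwrite(f"pics/{n}0.png",cv2.cvtColor(c["image"],cv2.COLOR_RGB2BGR))
    print(n,c["fx"],c["fy"],c["cx"],c["cy"]); print(c["camera_from_world"])
print(observe()["time_s"])
E
```

```text
pics
{'time_s': 0.0, 'joint_pos': array([-1.31761309e+00,  3.00496958e-01,  1.52161610e+00,  1.58097922e-05,
        1.32071847e+00, -6.66186396e-02]), 'qd': array([ 0.00087894,  0.00061692, -0.00049283, -0.0002478 , -0.00035217,
        0.00012197]), 'joint_torque': array([-8.63138648e-04, -5.43504167e+01, -3.61789906e+01, -1.34357747e-04,
        4.05921208e-03,  3.48578169e-06]), 'tcp_pos': array([ 0.17288741, -0.52208169,  0.40409219]), 'orientation': array([ 9.87243184e-01,  1.59218441e-01, -5.00743023e-05, -6.17457774e-04]), 'wrist_force': array([ 0.00893361, -0.13539337,  1.00143724]), 'torque': array([ 0.01037601, -0.03671569,  0.04291133]), 'finger_gap': 0.08573741602081686}
side 412.0146655544657 412.0146655544657 271.7531452601826 211.1774670770527
[[ 0.93205159 -0.36232197  0.00161813 -0.59793099]
 [-0.2640906  -0.68240133 -0.68160441  0.06535854]
 [ 0.24806446  0.63486315 -0.73171907  0.83046876]
 [ 0.          0.          0.          1.        ]]
top 433.74076103205675 433.74076103205675 287.1676688553668 216.01625802776954
[[ 0.04830829 -0.9988216  -0.00466035 -0.23847781]
 [-0.9753064  -0.04616325 -0.21597772  0.57252298]
 [ 0.21550808  0.01497878 -0.97638717  0.93418294]
 [ 0.          0.          0.          1.        ]]
wrist 325.19226210127806 325.19226210127806 279.0314779051708 205.9389026997515
[[ 3.15648671e-01 -9.48875959e-01  5.75853227e-04 -5.50152992e-01]
 [-9.06887806e-01 -3.01502443e-01  2.94365052e-01 -3.84953389e-02]
 [-2.79142300e-01 -9.34381718e-02 -9.55692882e-01  3.79765432e-01]
 [ 0.00000000e+00  0.00000000e+00  0.00000000e+00  1.00000000e+00]]
0.15
```

View pics/side0.png

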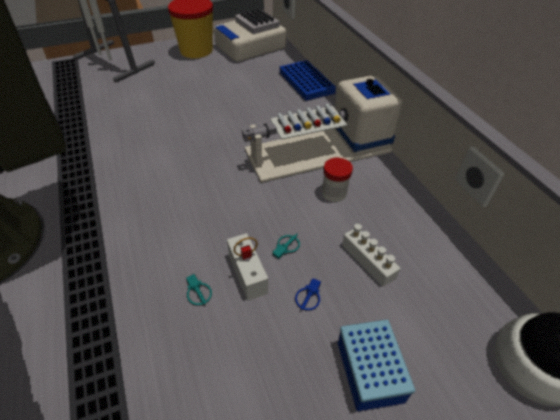

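View pics/top0.png

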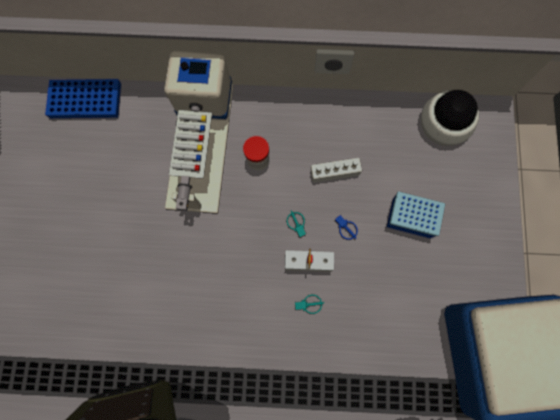

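View pics/wrist0.png

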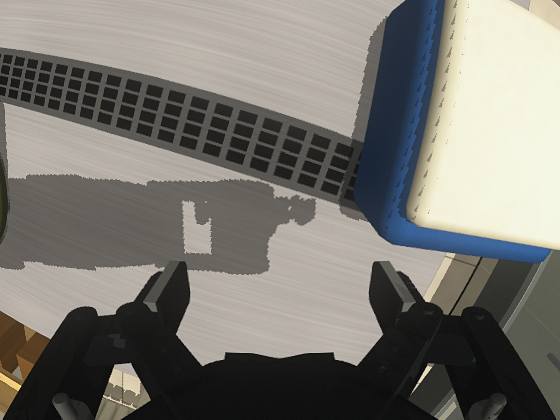

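The pin candidates are: a red-tabbed steel pin in the white rest (side 246,252; top 310,259), teal pins on the bench (side 198,290 and 287,246), and a blue pin on the bench (side 309,295). I choose the one in the rest and check it in close crops.

```bash
python3 - <<'E'
import cv2,numpy as np
s=cv2.imread("pics/side0.png"); t=cv2.imread("pics/top0.png")
a=cv2.resize(s[225:305,220:300],(400,400),interpolation=cv2.INTER_CUBIC)
b=cv2.resize(t[235:285,280:340],(396,330),interpolation=cv2.INTER_CUBIC)
o=np.zeros((400,800,3),np.uint8);o[:,:400]=a;o[:330,400:796]=b
cv2.imwrite("pics/crop1.png",o)
a=cv2.resize(s[100:190,230:330],(400,360),interpolation=cv2.INTER_CUBIC)
b=cv2.resize(t[155:225,155:235],(400,350),interpolation=cv2.INTER_CUBIC)
o=np.zeros((400,800,3),np.uint8);o[:360,:400]=a;o[:350,400:800]=b
cv2.imwrite("pics/crop2.png",o)
E
```

```text
(no output)
```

View pics/crop1.png

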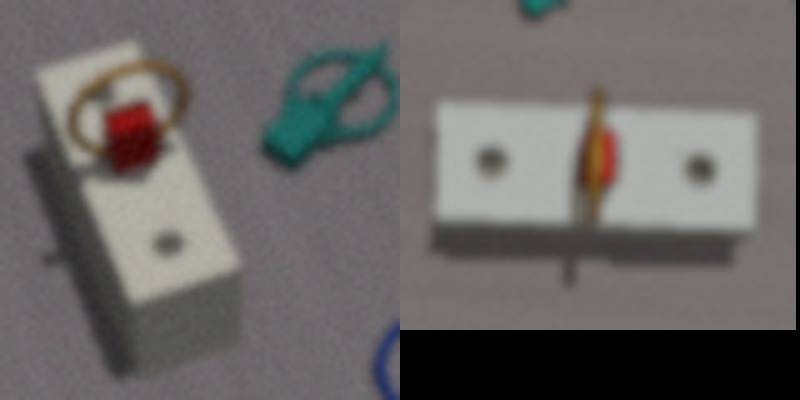

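View pics/crop2.png

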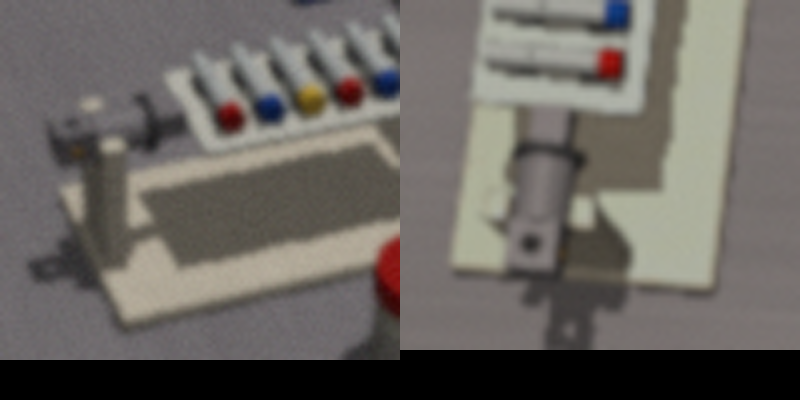

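```bash
cat > h.py <<'E'
from workcell import *
import cv2,numpy as np
def snap(name,fn,crop=None,k=1):
    c=camera(name); im=cv2.cvtColor(c["image"],cv2.COLOR_RGB2BGR)
    np.savez("pics/"+fn+".npz",im=im,f=c["fx"],cx=c["cx"],cy=c["cy"],T=c["camera_from_world"],fish=(name=="wrist"))
    o=im
    if crop: x0,y0,x1,y1=crop; o=im[y0:y1,x0:x1]
    if k!=1: o=cv2.resize(o,None,fx=k,fy=k,interpolation=cv2.INTER_CUBIC)
    cv2.imwrite("pics/"+fn+".png",o)
def L(fn): return np.load("pics/"+fn+".npz")
def ray(fn,u,v):
    c=L(fn);T=c["T"];R=T[:3,:3];o=-R.T@T[:3,3]
    x=(u-c["cx"])/c["f"];y=(v-c["cy"])/c["f"]
    if c["fish"]:
        r=np.hypot(x,y); d=np.array([x*np.sin(r)/max(r,1e-9),y*np.sin(r)/max(r,1e-9),np.cos(r)])
    else: d=np.array([x,y,1.])
    d=R.T@d; return o,d/np.linalg.norm(d)
def onz(fn,u,v,z):
    o,d=ray(fn,u,v); return o+d*(z-o[2])/d[2]
def proj(fn,p):
    c=L(fn);q=c["T"][:3,:3]@np.asarray(p)+c["T"][:3,3]
    if c["fish"]:
        r=np.hypot(q[0],q[1]);t=np.arctan2(r,q[2]);return c["cx"]+c["f"]*t*q[0]/r,c["cy"]+c["f"]*t*q[1]/r
    return c["cx"]+c["f"]*q[0]/q[2],c["cy"]+c["f"]*q[1]/q[2]
def tri(a,b):
    A=np.zeros((3,3));B=np.zeros(3)
    for o,d in (a,b):
        P=np.eye(3)-np.outer(d,d);A+=P;B+=P@o
    return np.linalg.solve(A,B)
def tcp():
    from scipy.spatial.transform import Rotation as Ro
    s=observe(); R=Ro.from_quat(s["orientation"]).as_matrix(); return s,s["tcp_pos"],R
E
python3 - <<'E'
from h import *
snap("side","side1");snap("top","top1")
im=L("top1")["im"]
print("holes rest", onz("top1",280+(490-400)/6.6,235+160/6.6,.05),onz("top1",280+(701-400)/6.6,235+169/6.6,.05))
# rest outline by mask
for fn in("top1","side1"):
    im=L(fn)["im"];h=cv2.cvtColor(im,cv2.COLOR_BGR2HSV)
    red=((h[...,0]<8)|(h[...,0]>172))&(h[...,1]>140)&(h[...,2]>70)
    n,l,st,ce=cv2.connectedComponentsWithStats(red.astype(np.uint8))
    for i in range(1,n):
        if st[i,4]>5: print(fn,st[i],ce[i])
u,v=155+(533-400)/5,155+243/5
print("hole top",u,v,onz("top1",u,v,.106))
for p in ((506,270),(559,274)):
    print("end corners",onz("top1",155+(p[0]-400)/5,155+p[1]/5,.106))
for p in ((453,268),(713,289)):
    print("plate corners",onz("top1",155+(p[0]-400)/5,155+p[1]/5,.012))
o=cv2.resize(im[225:275,225:275],(600,600),interpolation=cv2.INTER_CUBIC);cv2.imwrite("pics/c3.png",o)
E
```

```text
holes rest [ 0.48602411 -0.23021786  0.05      ] [ 0.48639121 -0.30291978  0.05      ]
top1 [199 135   4   6  20] [200.5 137.5]
top1 [243 136  26  25 514] [255.73151751 148.36964981]
top1 [195 165   4   6  22] [196.5 167.5]
top1 [311 256   1   6   6] [311.  258.5]
side1 [168   0  45  16 585] [189.68888889   6.62905983]
side1 [315 120   5   5  18] [317.         121.72222222]
side1 [285 126   5   4  17] [287.05882353 127.76470588]
side1 [324 158  29  20 446] [338.09192825 167.45515695]
side1 [242 246   9   9  54] [245.74074074 249.61111111]
hole top 181.6 203.6 [0.59059187 0.02282637 0.106     ]
end corners [0.57781137 0.03348847 0.106     ]
end corners [0.57711054 0.00995417 0.106     ]
plate corners [0.59876797 0.08556489 0.012     ]
plate corners [ 0.59430682 -0.04147554  0.012     ]
```

View pics/c3.png

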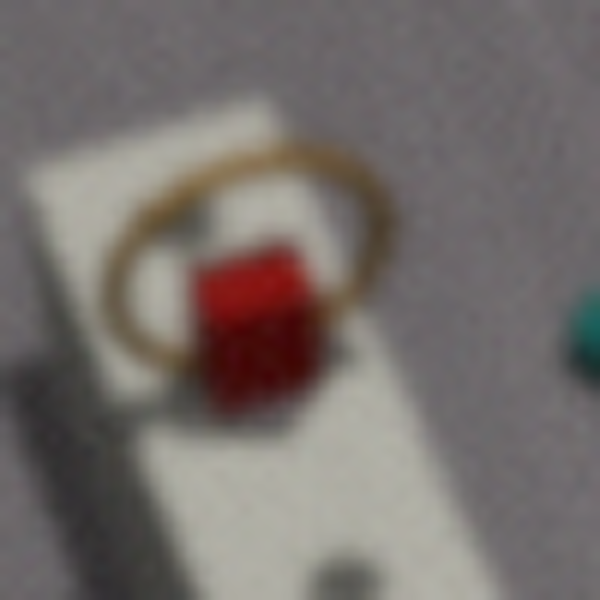

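```bash
python3 - <<'E'
from h import *
snap("wrist","w1")
s,p,R=tcp(); T=L("w1")["T"]; C=-T[:3,:3].T@T[:3,3]
print("cam in tool",R.T@(C-p),"axes in tool\n",R.T@T[:3,:3].T)
for q in ((0.4862,-0.2666,.05),(0.59,0.0228,.106)):
    print(proj("side1",q),proj("top1",q))
# ring top: side & top
print("ringtop",tri(ray("side1",225+300/12-0.0,225+152/12),ray("top1",280+(597-400)/6.6,235+95/6.6)))
d=np.array([.4862,-.2666,.36])-p; print("tool shift cm",R.T@d*100)
E
```

```text
cam in tool [ 0.0757536  -0.00012365  0.02967077] axes in tool
 [[ 1.40105419e-03 -9.55663581e-01 -2.94457395e-01]
 [ 9.99997943e-01  9.07044610e-04  1.81425841e-03]
 [-1.46673470e-03 -2.94459331e-01  9.55662886e-01]]
(np.float64(245.16506401109055), np.float64(258.0634432897578)) (np.float64(309.62660963498405), np.float64(259.92790640958196))
(np.float64(246.45257517673528), np.float64(130.79648452990318)) (np.float64(181.5848841421116), np.float64(203.86020260883024))
ringtop [ 0.5007678  -0.26389647  0.09972278]
tool shift cm [ 37.77448905 -14.40714127   4.45796446]
```

Call:
apply_moves:
  series:
    - [3.78, -1.44, 0.45, 0]
    - [3.78, -1.44, 0.45, 0]
    - [3.78, -1.44, 0.45, 0]
    - [3.78, -1.44, 0.45, 0]
    - [3.78, -1.44, 0.45, 0]
    - [3.78, -1.44, 0.45, 0]
    - [3.78, -1.44, 0.45, 0]
    - [3.78, -1.44, 0.45, 0]
    - [3.78, -1.44, 0.45, 0]
    - [3.78, -1.44, 0.45, 0]
    - [0, 0, 0, 0.16]
    - [0, 0, 0, 0.16]
    - [0, 0, 0, 0]

```text
time_s: 1.92
tcp_pos: [0.4865, -0.2665, 0.3596]
orientation: [1.0, 0.0, -0.0, -0.0]
wrist_force: [0.3, -0.6, -0.5]
finger_gap: 0.0859
```

```bash
python3 - <<'E'
from h import *
snap("wrist","w2")
s,p,R=tcp(); print(s["time_s"],p,R.round(3)[:, :2],s["wrist_force"],s["joint_pos"])
print(proj("w2",(.4862,-.2666,.075)))
E
```

```text
1.975 [ 0.48644195 -0.26659555  0.35963562] [[ 1.     0.003]
 [ 0.003 -1.   ]
 [-0.    -0.   ]] [ 0.08538017  0.37945151 -0.43248816] [-5.67373666e-01  3.50430143e-01  1.56230104e+00 -1.38018708e-05
  1.22900331e+00  1.00015716e+00]
(np.float64(278.9051427956862), np.float64(203.03796133980202))
```

View pics/w2.png

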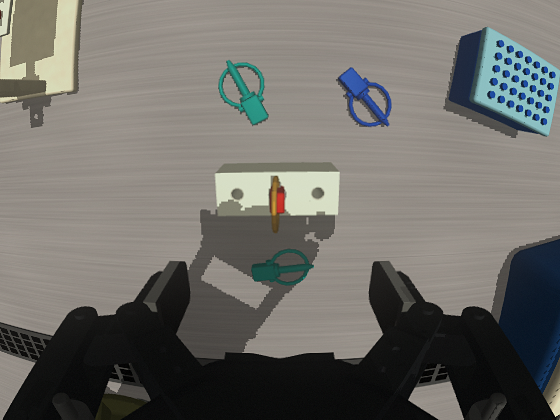

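```bash
python3 - <<'E'
from h import *
im=L("w2")["im"]
cv2.imwrite("pics/w2c.png",cv2.resize(im[155:240,215:345],None,fx=6,fy=6,interpolation=cv2.INTER_CUBIC))
E
```

```text
(no output)
```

View pics/w2c.png

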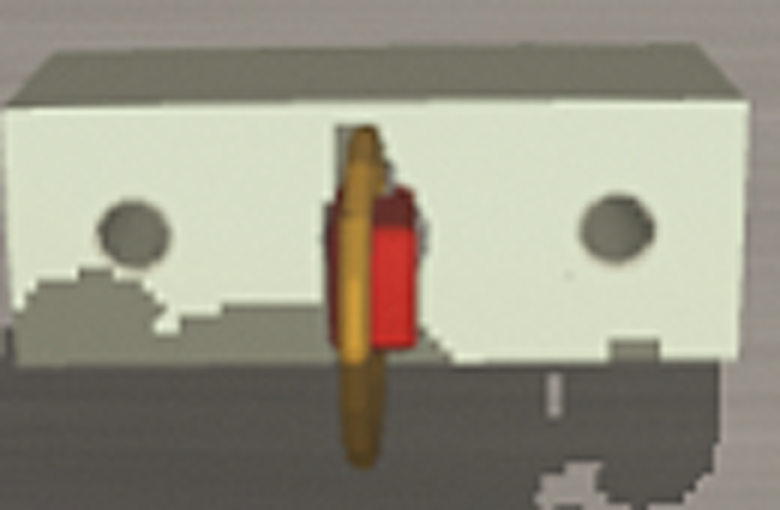

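The pin in the rest has a brass ring and red tab, so it is the real one (wrist 278,200). The ring leans slightly left, but nothing from above shows which side it folds to, so I look from both sides.

Call:
apply_moves:
  series:
    - [0, -3, 2, 0]
    - [0, -3.5, 2.5, 0]
    - [0, -3.5, 2, 0]
    - [0, 0, 0, 0]

```text
time_s: 2.48
tcp_pos: [0.4863, -0.165, 0.2936]
orientation: [1.0, 0.003, -0.001, -0.001]
wrist_force: [-0.7, -0.4, 0.1]
finger_gap: 0.0852
```

```bash
python3 - <<'E'
from h import *
snap("wrist","w3")
u,v=map(int,proj("w3",(.4862,-.2666,.07)));print(u,v)
im=L("w3")["im"]
cv2.imwrite("pics/w3c.png",cv2.resize(im[max(0,v-50):v+50,u-65:u+65],None,fx=6,fy=6,interpolation=cv2.INTER_CUBIC))
E
```

```text
426 228
```

View pics/w3c.png

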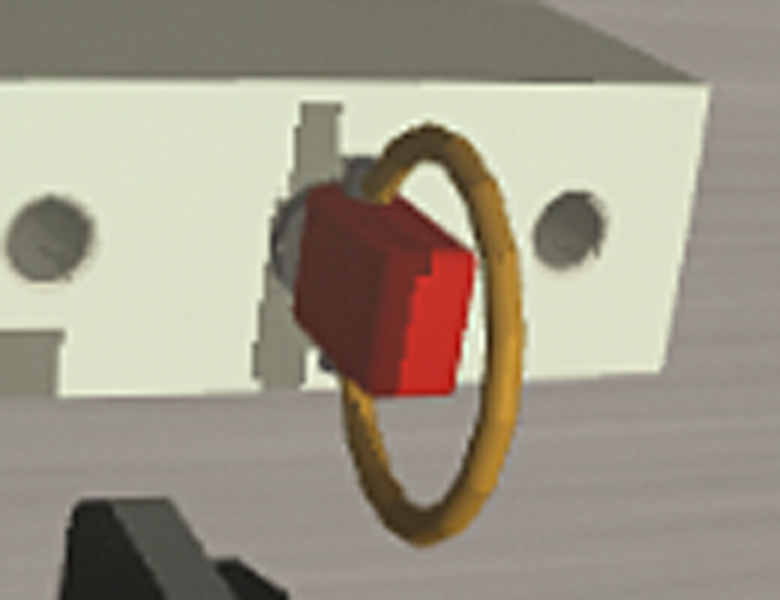

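Call:
apply_moves:
  series:
    - [0, 5, 0, 0]
    - [0, 5, 0, 0]
    - [0, 5, 0, 0]
    - [0, 5, 0, 0]
    - [0, 0, 0, 0]

```text
time_s: 3.15
tcp_pos: [0.4853, -0.3705, 0.2951]
orientation: [1.0, -0.001, 0.0, 0.001]
wrist_force: [-0.4, 0.1, 0.4]
finger_gap: 0.0855
```

```bash
python3 - <<'E'
from h import *
snap("wrist","w4")
u,v=map(int,proj("w4",(.4862,-.2666,.07)));print(u,v)
im=L("w4")["im"]
cv2.imwrite("pics/w4c.png",cv2.resize(im[max(0,v-50):v+50,u-65:u+65],None,fx=6,fy=6,interpolation=cv2.INTER_CUBIC))
E
```

```text
128 226
```

View pics/w4c.png

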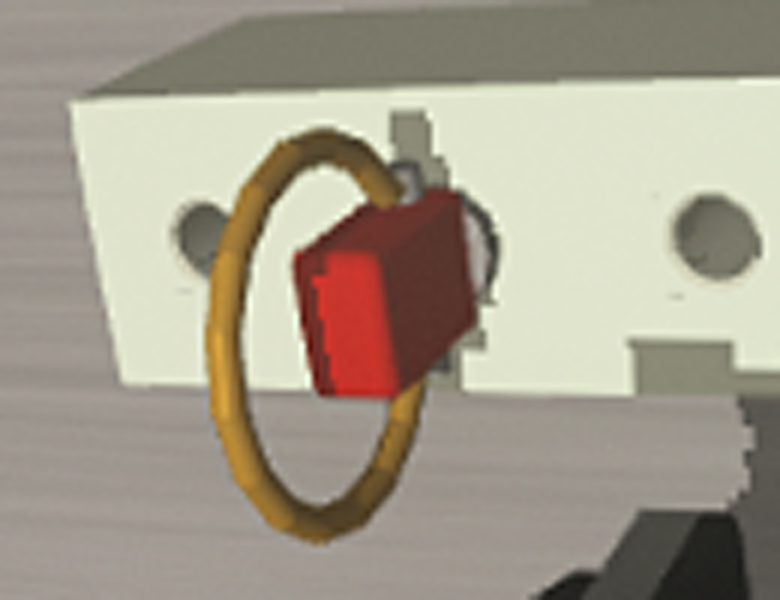

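```bash
python3 - <<'E'
from h import *
def a(p): return ray("w3",426-65+p[0]/6,228-50+p[1]/6)
def b(p): return ray("w4",128-65+p[0]/6,226-50+p[1]/6)
for n,p,q in (("knob",(362,178),(407,180)),("ringtop",(505,320),(226,335)),("tab NE corner +x,-y",(472,258),(380,254)),("tab -x,-y",(455,393),(397,395)),("collar far",(278,250),(492,250)),
  ("ringfar",(430,135),(320,138)),("ringnear",(425,535),(318,533)),("holeR",(572,230),(720,238)),("holeL",(50,238),(205,238)), ("tab +x,+y",(385,262),(298,262)),("tab -x,+y",(375,395),(318,395))):
    print(n,tri(a(p),b(q)).round(4))
E
```

```text
knob [ 0.4979 -0.2653  0.0592]
ringtop [ 0.4955 -0.2632  0.1015]
tab NE corner +x,-y [ 0.4953 -0.2707  0.0791]
tab -x,-y [ 0.4794 -0.2708  0.0805]
collar far [ 0.4812 -0.2653  0.037 ]
ringfar [ 0.5083 -0.2641  0.0772]
ringnear [ 0.4678 -0.2638  0.0923]
holeR [ 0.4881 -0.3019  0.0506]
holeL [ 0.4876 -0.2292  0.051 ]
tab +x,+y [ 0.4945 -0.2598  0.079 ]
tab -x,+y [ 0.4793 -0.2605  0.0807]
```

Call:
apply_moves:
  series:
    - [0.04, -3, 0, 0]
    - [0.04, -3, 0, 0]
    - [0.04, -3, 0, 0]
    - [0.05, -1.5, 0, 0]
    - [0, 0, 0, 0]
    - [0, 0, 1, 0]
    - [0, 0, 1, 0]
    - [0, 0, 1, 0]
    - [0, 0, 0, 0]
  claw: -0.05

```text
time_s: 4.32
tcp_pos: [0.488, -0.2617, 0.2635]
orientation: [1.0, -0.0, -0.001, -0.001]
wrist_force: [-0.8, 0.1, -0.7]
finger_gap: 0.0403
```

```bash
python3 - <<'E'
from h import *
snap("wrist","w5",(180,120,380,270),4)
s,p,R=tcp(); print(s["time_s"],p,R[:2,0],s["wrist_force"],s["finger_gap"])
E
```

```text
4.375 [ 0.4881149  -0.26174271  0.26417614] [ 9.99999595e-01 -3.96891655e-04] [0.19802383 0.62143331 0.09745041] 0.04037538632840235
```

View pics/w5.png

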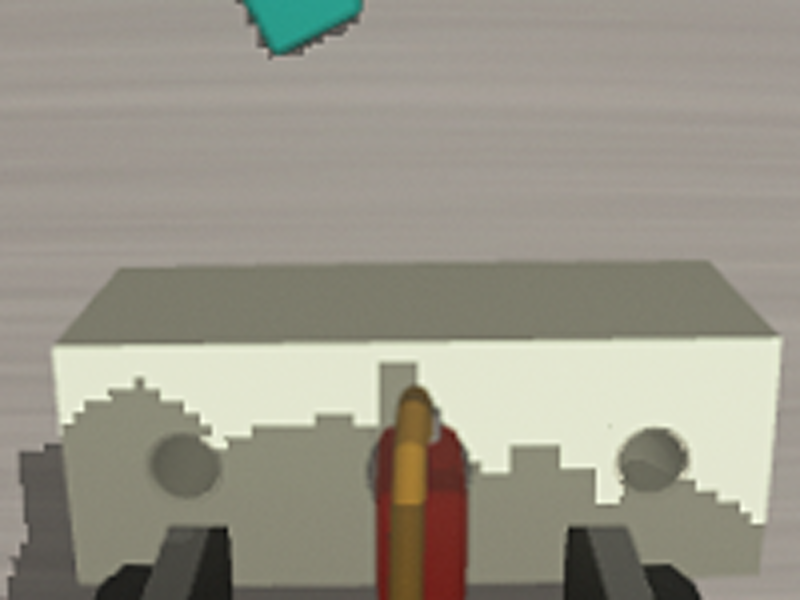

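Call:
apply_moves:
  series:
    - [0, -0.8, 0, 0]
    - [0, -0.8, 0, 0]
    - [0, -0.3, 0, 0]
    - [0, -0.2, 0, 0]
    - [0, -0.2, 0, 0]

```text
time_s: 5.0
tcp_pos: [0.4882, -0.2385, 0.2648]
orientation: [1.0, -0.0, 0.0, 0.0]
wrist_force: [-0.1, -0.4, 1.0]
finger_gap: 0.0405
```

Call:
apply_moves:
  series:
    - [0, -0.2, 0, 0]
    - [0, -0.2, 0, 0]
    - [0, -0.2, 0, 0]

```text
time_s: 5.38
tcp_pos: [0.4881, -0.2325, 0.2645]
orientation: [1.0, -0.0, -0.0, -0.0]
wrist_force: [-0.1, -2.8, -2.4]
finger_gap: 0.0409
```

```bash
python3 - <<'E'
from h import *
snap("wrist","w6",(180,120,380,270),4)
s,p,R=tcp(); print(s["time_s"],p,s["wrist_force"],s["torque"],s["finger_gap"])
E
```

```text
5.425 [ 0.48812503 -0.23234969  0.2645255 ] [ 0.13614792 -2.15195529 -2.73675345] [-0.35356611  0.01421402  0.02926284] 0.04063280353527502
```

View pics/w6.png

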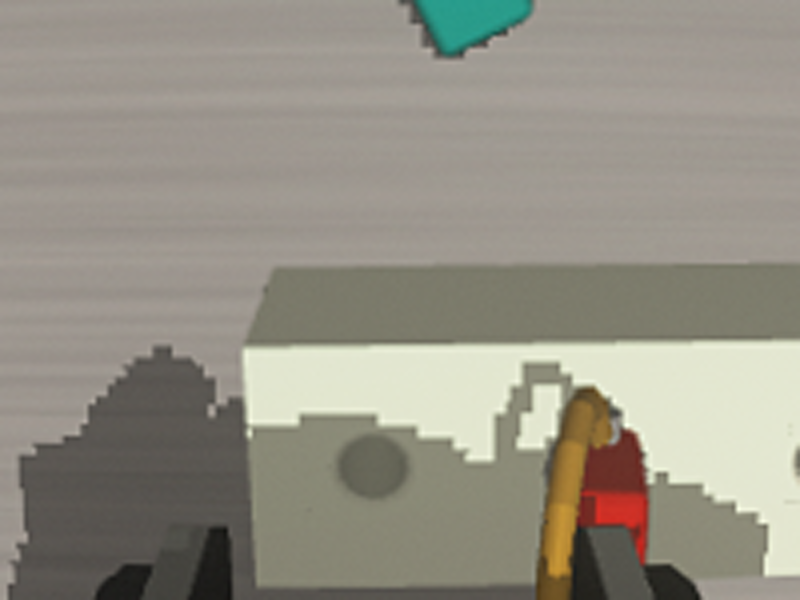

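Call:
apply_moves:
  series:
    - [0, -0.2, 0, 0]
    - [0, -0.2, 0, 0]
    - [0, -0.2, 0, 0]
    - [0, 0, 0, 0]

```text
time_s: 5.92
tcp_pos: [0.4882, -0.2264, 0.2647]
orientation: [1.0, -0.0, 0.0, -0.0]
wrist_force: [-0.4, -2.3, -0.7]
finger_gap: 0.0404
```

```bash
python3 - <<'E'
from h import *
snap("wrist","w7",(180,120,380,270),4);snap("side","s7",(215,215,295,275),8)
s,p,R=tcp(); print(s["time_s"],p,s["wrist_force"],s["torque"],s["finger_gap"])
E
```

```text
6.025 [ 0.48820295 -0.22655344  0.26473767] [-0.09068726 -1.92724119 -1.40983437] [-0.2498114  -0.00107524 -0.01762212] 0.04080748234912382
```

View pics/w7.png

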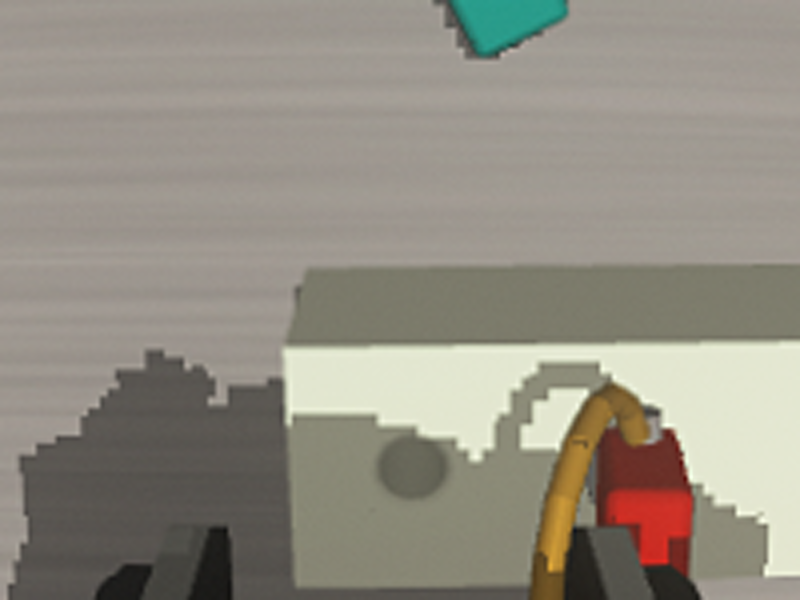

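View pics/s7.png

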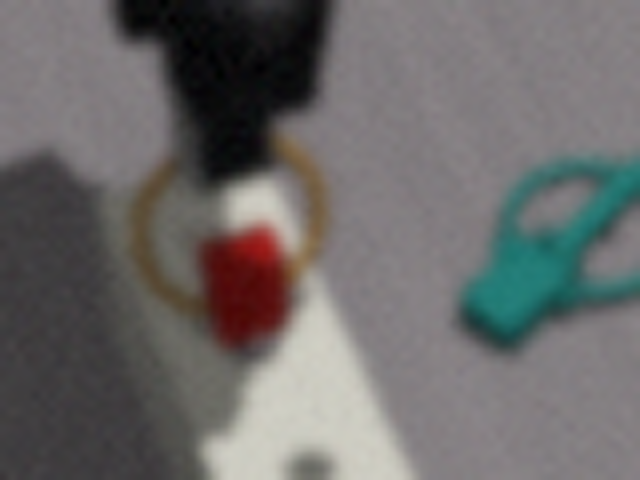

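Call:
apply_moves:
  series:
    - [0, 1, 0, 0]
    - [0, 0.8, 0, 0]
    - [0, 0.4, 0, 0]
    - [0, 0.4, 0, 0]
    - [0, 0.4, 0, 0]
    - [0, 0.4, 0, 0]
    - [0, 0.4, 0, 0]
    - [0, 0.4, 0, 0]
    - [0, 0.4, 0, 0]
    - [0, 0.4, 0, 0]
    - [0, 0.4, 0, 0]
    - [0, 0.2, 0, 0]
    - [0, 0.1, 0, 0]
    - [0, 0, 0, 0]

```text
time_s: 7.78
tcp_pos: [0.4882, -0.2836, 0.2647]
orientation: [1.0, -0.0, 0.0, 0.0]
wrist_force: [0.7, 1.7, 1.3]
finger_gap: 0.0406
```

Call:
apply_moves:
  series:
    - [0, 0.1, 0, 0]
    - [0, 0.1, 0, 0]
    - [0, 0.1, 0, 0]

```text
time_s: 8.15
tcp_pos: [0.4882, -0.2866, 0.2647]
orientation: [1.0, -0.0, 0.0, -0.0]
wrist_force: [0.9, 2.2, 1.0]
finger_gap: 0.0403
```

Call:
apply_moves:
  series:
    - [0, 0.1, 0, 0]
    - [0, 0.1, 0, 0]
    - [0, 0, 0, 0]

```text
time_s: 8.52
tcp_pos: [0.4881, -0.2887, 0.2646]
orientation: [1.0, -0.0, -0.0, -0.0]
wrist_force: [0.3, 1.2, 0.8]
finger_gap: 0.0404
```

```bash
python3 - <<'E'
from h import *
snap("wrist","w8",(180,120,380,270),4)
s,p,R=tcp(); print(s["time_s"],p,s["wrist_force"],s["torque"],s["finger_gap"])
E
```

```text
8.575 [ 0.48814043 -0.28862555  0.26463454] [0.9471458  0.62506695 0.38074159] [ 0.22426555 -0.07815037 -0.06013141] 0.04052574292959199
```

View pics/w8.png

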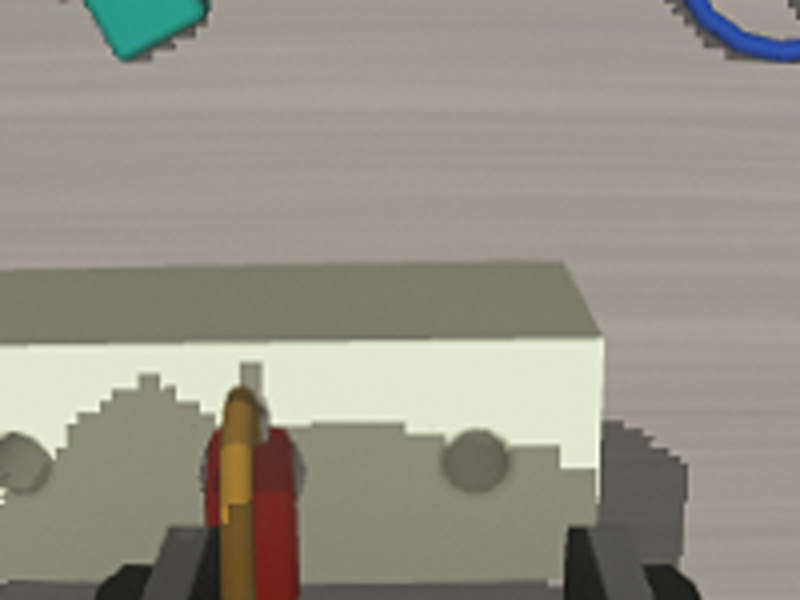

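Call:
apply_moves:
  series:
    - [0, 0.1, 0, 0]
    - [0, 0.1, 0, 0]
    - [0, 0.1, 0, 0]

```text
time_s: 8.95
tcp_pos: [0.4881, -0.2916, 0.2646]
orientation: [1.0, -0.0, -0.0, -0.0]
wrist_force: [1.3, 1.4, 0.2]
finger_gap: 0.0407
```

Call:
apply_moves:
  series:
    - [0, 0.1, 0, 0]
    - [0, 0.1, 0, 0]
    - [0, 0.1, 0, 0]

```text
time_s: 9.32
tcp_pos: [0.4881, -0.2946, 0.2646]
orientation: [1.0, -0.0, -0.0, -0.0]
wrist_force: [0.3, 1.8, -1.5]
finger_gap: 0.0406
```

```bash
python3 - <<'E'
from h import *
snap("wrist","w9",(180,120,380,270),4)
s,p,R=tcp(); print(s["time_s"],p,s["wrist_force"],s["torque"],s["finger_gap"])
E
```

```text
9.375 [ 0.48812113 -0.29469915  0.26455899] [ 0.70896815  0.86240039 -0.66491142] [ 0.29619618 -0.10937903  0.05469081] 0.04008145341484379
```

View pics/w9.png

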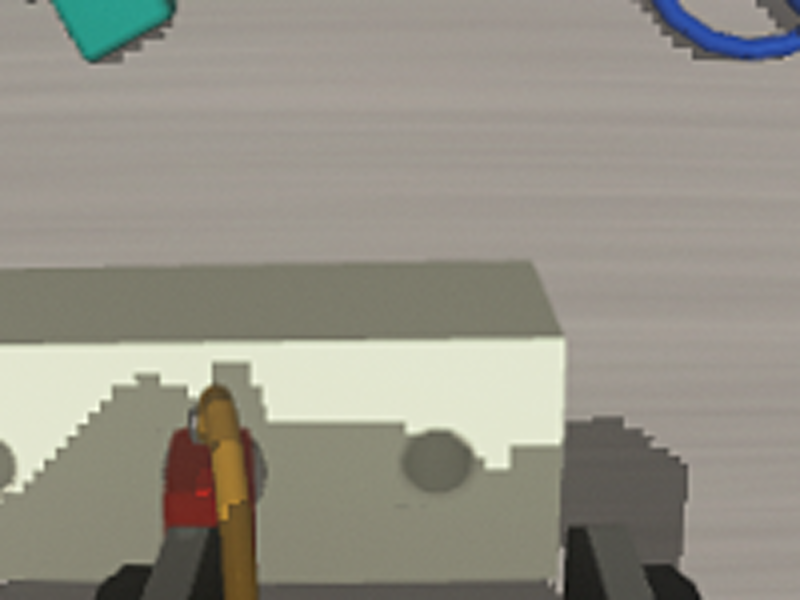

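Call:
apply_moves:
  series:
    - [0, 0.1, 0, 0]
    - [0, 0.1, 0, 0]

```text
time_s: 9.62
tcp_pos: [0.4881, -0.2966, 0.2646]
orientation: [1.0, -0.0, -0.0, -0.0]
wrist_force: [0.3, 2.9, -1.8]
finger_gap: 0.0408
```

Call:
apply_moves:
  series:
    - [0, 0.1, 0, 0]
    - [0, 0.1, 0, 0]

```text
time_s: 9.88
tcp_pos: [0.4882, -0.2983, 0.2644]
orientation: [1.0, -0.0, -0.0, -0.001]
wrist_force: [0.6, 7.8, -3.3]
finger_gap: 0.0407
```

Call:
apply_moves:
  series:
    - [0, 0.1, 0, 0]
    - [0, 0.1, 0, 0]

```text
time_s: 10.12
tcp_pos: [0.4882, -0.2998, 0.2642]
orientation: [1.0, 0.0, -0.001, -0.001]
wrist_force: [0.7, 13.9, -1.7]
finger_gap: 0.0402
```

```bash
python3 - <<'E'
from h import *
snap("wrist","w10",(180,120,380,270),4)
s,p,R=tcp(); print(s["time_s"],p,s["wrist_force"],s["torque"],s["finger_gap"])
E
```

```text
10.175 [ 0.48821125 -0.2997687   0.26411992] [ 1.43698829 12.97892255 -2.26945154] [ 1.97276809 -0.12234041 -0.02523437] 0.04035940463244018
```

View pics/w10.png

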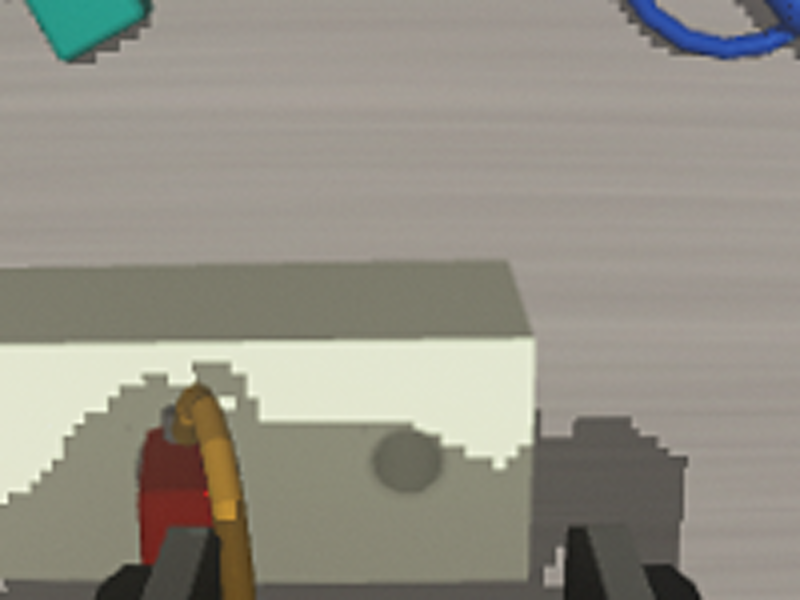

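Call:
apply_moves:
  series:
    - [0, -1, 0, 0]
    - [0, -1, 0, 0]
    - [0, -0.8, 0, 0]
    - [0, -0.6, 0, 0]
    - [0, -0.4, 0, 0]
    - [0, -0.4, 0, 0]
    - [0, -0.4, 0, 0]
    - [0, -0.3, 0, 0]
    - [0, -0.3, 0, 0]
    - [0, -0.2, 0, 0]
    - [0, -0.1, 0, 0]
    - [0, 0, 0, 0]
    - [0, 1, 0, 0]
    - [0, 1.05, 0, 0]
    - [0, 0, 0, 0]

```text
time_s: 12.05
tcp_pos: [0.488, -0.267, 0.2645]
orientation: [1.0, -0.001, -0.0, -0.0]
wrist_force: [0.3, 0.3, 0.1]
finger_gap: 0.0407
```

```bash
python3 - <<'E'
from h import *
snap("wrist","w11",(180,120,380,270),4)
s,p,R=tcp(); print(s["time_s"],p,s["wrist_force"],s["torque"],s["finger_gap"])
E
```

```text
12.1 [ 0.48802286 -0.26658112  0.26451065] [-0.06196714  0.10362636  0.34527424] [-0.00758497  0.02944251 -0.02242793] 0.04049721753140101
```

View pics/w11.png

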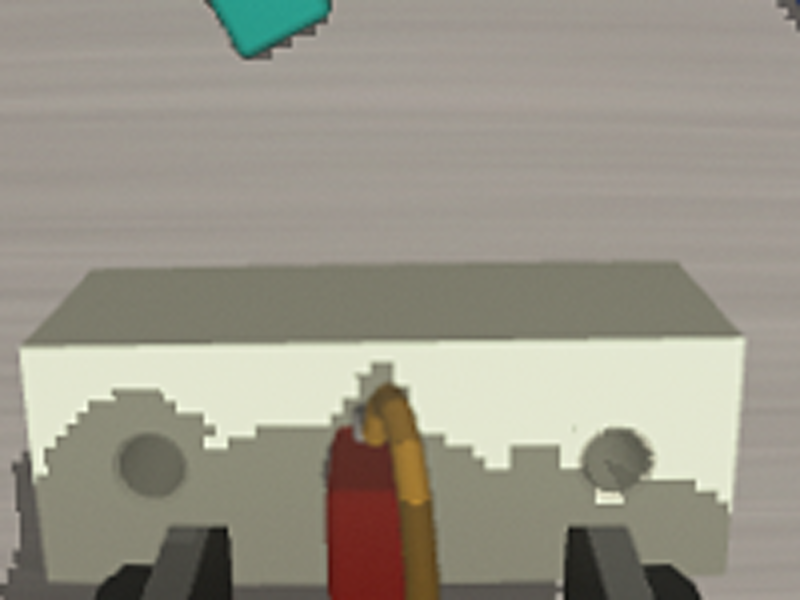

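Call:
apply_moves:
  series:
    - [0, -0.8, 0, 0]
    - [0, -0.6, 0, 0]
    - [0, -0.4, 0, 0]
    - [0, -0.3, 0, 0]
    - [0, -0.3, 0, 0]
    - [0, -0.3, 0, 0]
    - [0, 0, 0, 0]
    - [0, 1, 0, 0]
    - [0, 1.5, 0, 0]
    - [0, 0, 0, 0]

```text
time_s: 13.35
tcp_pos: [0.488, -0.2654, 0.2645]
orientation: [1.0, -0.001, -0.0, -0.0]
wrist_force: [0.5, -0.5, -0.8]
finger_gap: 0.0406
```

```bash
python3 - <<'E'
from h import *
snap("wrist","w12",(180,120,380,270),4)
s,p,R=tcp(); print(s["time_s"],p,s["wrist_force"],s["torque"],s["finger_gap"])
E
```

```text
13.4 [ 0.48797756 -0.26477525  0.26443984] [-0.42938254  0.21745634  0.18658732] [-0.0383632  -0.03862616  0.0337129 ] 0.040795498674859564
```

View pics/w12.png

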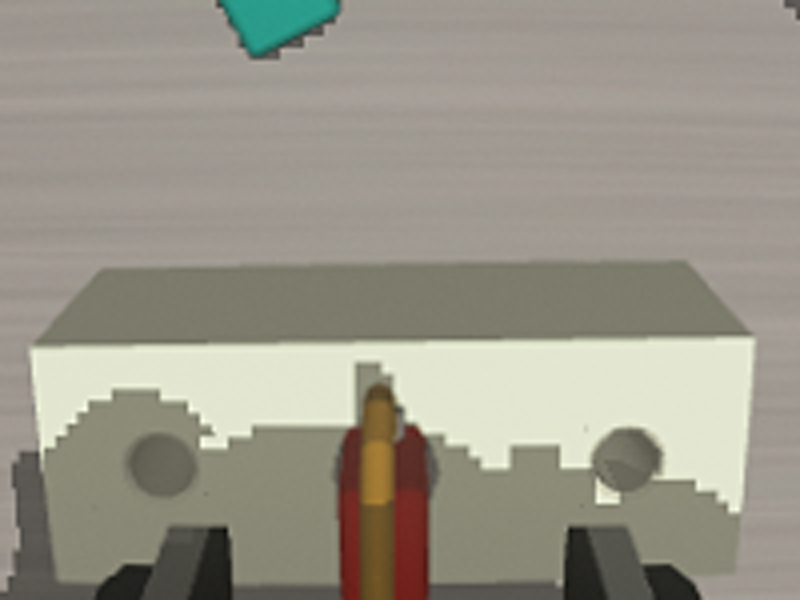

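The upper ring stop is on the −y side (13 N at about 0.3 rad past upright), while +y was free with about 2 N. So the pin's own x is world +y. The ring is now upright again (wrist crop 378,480 on the tab), and I grasp.

Call:
apply_moves:
  series:
    - [-0.05, 0, 1, 0]
    - [0, 0, 1, 0]
    - [0, 0, 0.9, 0]
    - [0, 0, 0.5, 0]
    - [0, 0, 0, 0]

```text
time_s: 14.02
tcp_pos: [0.4877, -0.264, 0.2303]
orientation: [1.0, -0.0, -0.0, -0.0]
wrist_force: [0.7, 0.4, -0.4]
finger_gap: 0.0406
```

Call:
apply_moves:
  series:
    - [0, 0, 0, 0]
    - [0, 0, 0, 0]
    - [0, 0, 0, 0]
    - [0, 0, 0, 0]
  claw: -1
  grip_force: 50

```text
time_s: 14.52
tcp_pos: [0.4878, -0.2641, 0.2311]
orientation: [1.0, -0.0, 0.0, 0.0]
wrist_force: [-0.6, -0.5, 6.4]
finger_gap: 0.0111
```

```bash
python3 - <<'E'
from h import *
snap("wrist","w13",(180,120,380,270),4)
s,p,R=tcp(); print(s["time_s"],p,s["wrist_force"],s["torque"],s["finger_gap"])
E
```

```text
14.575 [ 0.48775414 -0.26416666  0.23112038] [-1.09785308  0.270554    6.2828874 ] [ 0.10608299  0.17006941 -0.01537206] 0.010963400153876299
```

View pics/w13.png

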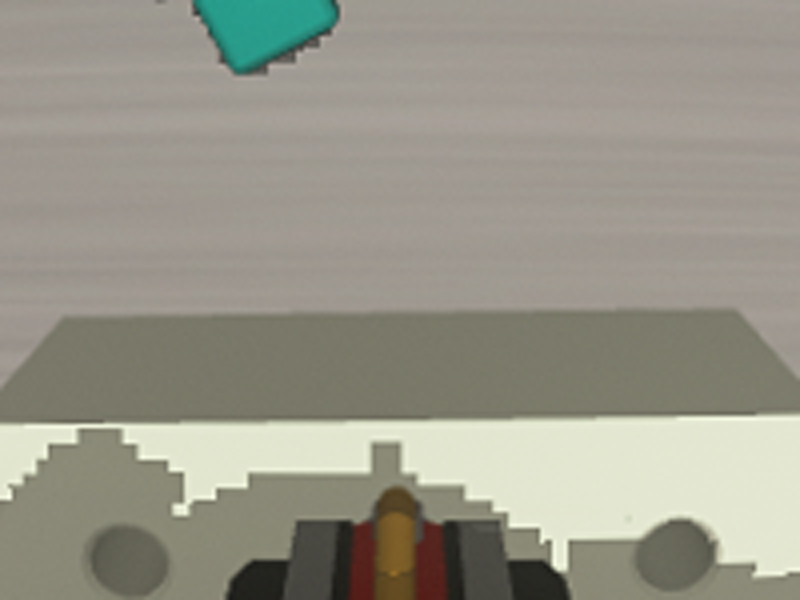

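Call:
apply_moves:
  series:
    - [0, 0, -0.5, 0]
    - [0, 0, -1, 0]
    - [0, 0, -2, 0]
    - [0, 0, -2.5, 0]
    - [0, 0, -2.5, 0]
    - [0, 0, -2.5, 0]
    - [0, 0, -2, 0]
    - [1.29, -3.59, 0, 0]
    - [1.29, -3.59, 0, 0]
    - [1.29, -3.59, 0, 0]
    - [1.29, -3.59, 0, 0]
    - [1.29, -3.59, 0, 0]
    - [1.29, -3.59, 0, 0]
    - [1.29, -3.59, 0, 0]
    - [1.29, -3.59, 0, 0]
    - [0, 0, 0, 0]

```text
time_s: 16.58
tcp_pos: [0.5912, 0.0252, 0.361]
orientation: [1.0, 0.001, 0.0, -0.0]
wrist_force: [0.3, -1.1, -0.4]
finger_gap: 0.0112
```

Call:
apply_moves:
  series:
    - [0, 0, 0, -0.171]
    - [0, 0, 0, -0.171]
    - [0, 0, 0, -0.171]
    - [0, 0, 0, -0.171]
    - [0, 0, 0, -0.171]
    - [0, 0, 0, -0.171]
    - [0, 0, 0, -0.171]
    - [0, 0, 0, -0.171]
    - [0, 0, 0, -0.168]
    - [0, 0, 0, 0]
    - [0, 0, 0, 0]

```text
time_s: 17.95
tcp_pos: [0.5908, 0.0227, 0.3609]
orientation: [0.721, 0.693, 0.0, 0.0]
wrist_force: [0.2, -0.5, -0.9]
finger_gap: 0.0106
```

```bash
python3 - <<'E'
from h import *
snap("wrist","w14");snap("side","s14",(200,60,340,165),5)
s,p,R=tcp(); print(s["time_s"],p,R[:,:2],s["wrist_force"],s["torque"],s["finger_gap"],s["joint_pos"])
E
```

```text
18.05 [0.59086055 0.02289555 0.36079367] [[ 3.76861779e-02  9.99289623e-01]
 [ 9.99289624e-01 -3.76861775e-02]
 [-7.58020783e-06  4.56671548e-05]] [ 0.14905155  0.17635211 -0.95043954] [ 0.0019993  -0.0068036   0.07666255] 0.010950856655410799 [-2.32055778e-02  4.28409767e-01  1.45095149e+00 -8.64972750e-06
  1.26218585e+00  1.44921532e-02]
```

View pics/w14.png

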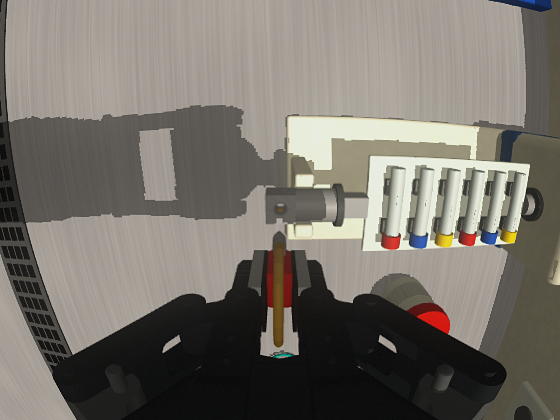

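View pics/s14.png

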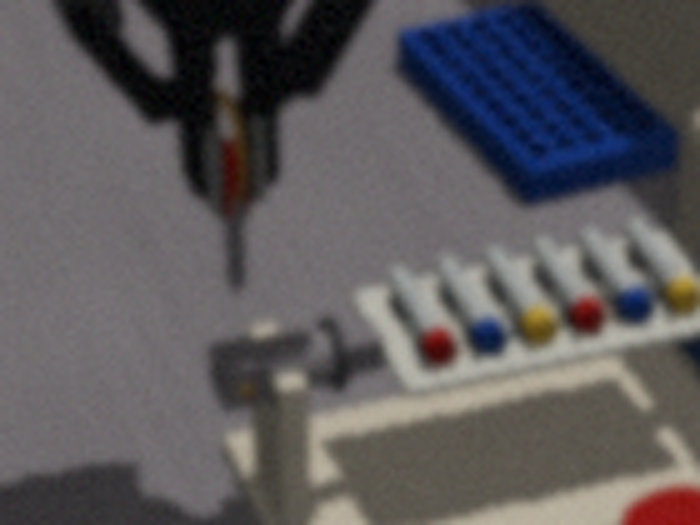

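```bash
python3 - <<'E'
from h import *
im=L("w14")["im"]
cv2.imwrite("pics/w14c.png",cv2.resize(im[165:265,240:370],None,fx=6,fy=6,interpolation=cv2.INTER_CUBIC))
E
```

```text
(no output)
```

View pics/w14c.png

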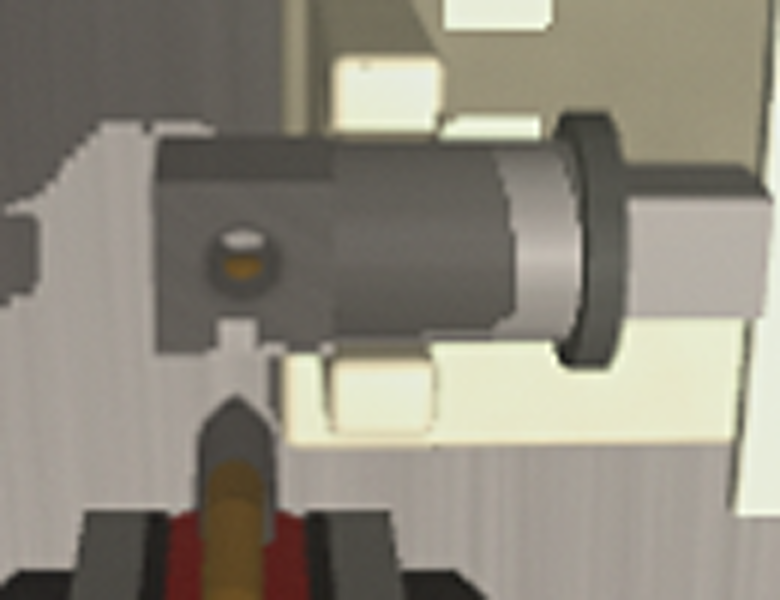

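```bash
python3 - <<'E'
from h import *
def P(p,z): return onz("w14",240+(p[0]+.0)/6,165+p[1]/6,z)
h=P((243,261),.106);print("hole",h)
for p in ((205,261),(282,261),(243,222),(243,299),(155,183),(155,352),(335,183),(335,350),(628,197),(628,318),(155,267),(690,258)): print(p,P(p,.106).round(4))
n=P((235,400),.141);print("nose",n)
s,p,R=tcp();print("tcp",p,"axis dir", P((690,258),.106)-h)
for q in ((335,57),(443,57),(335,432),(437,432)): print("stand",P(q,.101).round(4))
# top view check
u=np.array(proj("top1",h));print(u)
E
```

```text
hole [0.59274758 0.02638039 0.106     ]
(205, 261) [0.5881 0.0266 0.106 ]
(282, 261) [0.5975 0.0262 0.106 ]
(243, 222) [0.5929 0.0313 0.106 ]
(243, 299) [0.5926 0.0215 0.106 ]
(155, 183) [0.5826 0.0366 0.106 ]
(155, 352) [0.5815 0.015  0.106 ]
(335, 183) [0.6041 0.0358 0.106 ]
(335, 350) [0.6037 0.0144 0.106 ]
(628, 197) [0.6399 0.0327 0.106 ]
(628, 318) [0.6403 0.0171 0.106 ]
(155, 267) [0.582 0.026 0.106]
(690, 258) [0.6479 0.0246 0.106 ]
nose [0.59153976 0.02228937 0.141     ]
tcp [0.59086055 0.02289555 0.36079367] axis dir [ 0.05518705 -0.00177032  0.        ]
stand [0.6047 0.0501 0.101 ]
stand [0.6178 0.0497 0.101 ]
stand [0.6036 0.0014 0.101 ]
stand [0.6168 0.0008 0.101 ]
[180.09828902 202.58139757]
```

Call:
apply_moves:
  series:
    - [0.2, 0.05, 0, 0]
    - [0.21, 0.05, 0.5, 0]
    - [0, 0, 1, 0]
    - [0, 0, 0.8, 0]
    - [0, 0, 0.2, 0]
    - [0, 0, 0, 0]

```text
time_s: 18.8
tcp_pos: [0.5921, 0.0271, 0.3356]
orientation: [0.719, 0.695, -0.0, -0.0]
wrist_force: [-0.8, 0.3, -0.5]
finger_gap: 0.0107
```

```bash
python3 - <<'E'
from h import *
snap("wrist","w15",(230,150,350,250),6);snap("side","s15",(215,85,295,145),8)
s,p,R=tcp(); print(s["time_s"],p,s["wrist_force"])
E
```

```text
18.9 [0.59211618 0.0271517  0.33595083] [-0.65947653  0.25826844 -0.07551699]
```

View pics/w15.png

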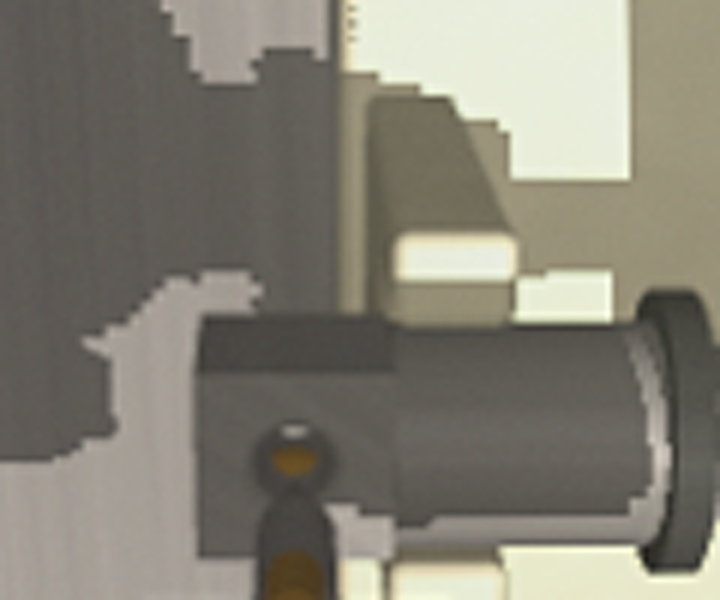

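View pics/s15.png

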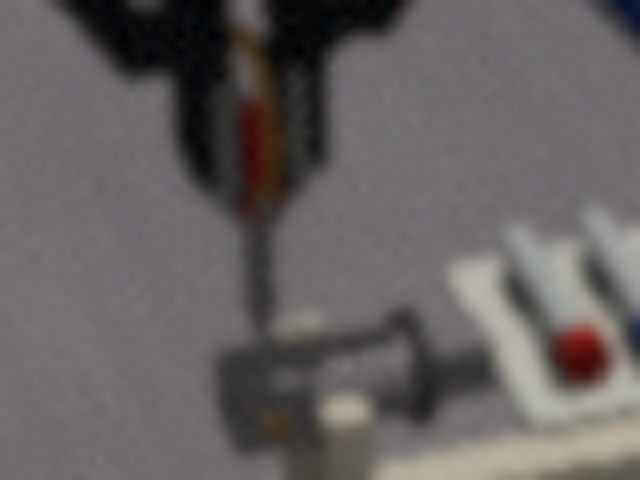

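```bash
python3 - <<'E'
from h import *
P=lambda p,z: onz("w15",230+p[0]/6,150+p[1]/6,z).round(4)
print("hole",P((295,462),.106),P((252,462),.106),P((338,462),.106),P((295,421),.106),P((295,502),.106))
print("face",P((200,372),.106),P((200,556),.106),P((396,372),.106))
for z in (.1145,.116,.1175): print("nose",P((295,492),z))
# side: nose 262,330 ; orange? 
print("side nose", proj("s15",(.5921,.0265,.116)), 215+262/8,85+330/8, "hole proj", proj("s15",(.5927,.0264,.106)))
E
```

```text
hole [0.5928 0.0261 0.106 ] [0.5881 0.0263 0.106 ] [0.5975 0.026  0.106 ] [0.5929 0.0309 0.106 ] [0.5926 0.0214 0.106 ]
face [0.5829 0.0369 0.106 ] [0.5818 0.0152 0.106 ] [0.604  0.0362 0.106 ]
nose [0.5927 0.026  0.1145]
nose [0.5928 0.0266 0.116 ]
nose [0.5928 0.0272 0.1175]
side nose (np.float64(246.6156087342265), np.float64(125.91953251354965)) 247.75 126.25 hole proj (np.float64(247.07896291348743), np.float64(129.63098191421807))
```

Call:
apply_moves:
  series:
    - [0, 0, 0.4, 0]
    - [0, 0, 0.3, 0]
    - [0, 0, 0.2, 0]
    - [0, 0, 0.2, 0]
    - [0, 0, 0.2, 0]
    - [0, 0, 0, 0]

```text
time_s: 19.65
tcp_pos: [0.5921, 0.0272, 0.3225]
orientation: [0.719, 0.695, -0.0, -0.0]
wrist_force: [-0.1, -0.4, -1.6]
finger_gap: 0.0106
```

Call:
apply_moves:
  series:
    - [0, 0, 0.2, 0]
    - [0, 0, 0.2, 0]
    - [0, 0, 0.2, 0]
    - [0, 0, 0, 0]

```text
time_s: 20.15
tcp_pos: [0.592, 0.0272, 0.3165]
orientation: [0.719, 0.695, -0.0, -0.0]
wrist_force: [0.1, -0.3, -1.1]
finger_gap: 0.011
```

Call:
apply_moves:
  series:
    - [0, 0, 0.15, 0]
    - [0, 0, 0.15, 0]
    - [0, 0, 0.1, 0]
    - [0, 0, 0, 0]

```text
time_s: 20.65
tcp_pos: [0.5921, 0.0272, 0.3126]
orientation: [0.719, 0.695, -0.0, -0.0]
wrist_force: [0.0, -0.1, -1.2]
finger_gap: 0.0109
```

Call:
apply_moves:
  series:
    - [0, 0, 0.1, 0]
    - [0, 0, 0.1, 0]
    - [0, 0, 0.1, 0]
    - [0, 0, 0, 0]

```text
time_s: 21.15
tcp_pos: [0.5921, 0.0272, 0.3096]
orientation: [0.719, 0.695, -0.0, -0.0]
wrist_force: [-0.2, 0.2, -0.6]
finger_gap: 0.0107
```

```bash
python3 - <<'E'
from h import *
snap("wrist","w16",(230,150,350,250),6);snap("side","s16",(215,85,295,145),8)
s,p,R=tcp(); print(s["time_s"],p,s["wrist_force"],s["torque"])
E
```

```text
21.25 [0.59207838 0.02717094 0.30970616] [ 0.30894445 -0.07932296 -0.22683501] [ 0.00634568  0.05005746 -0.02557633]
```

View pics/s16.png

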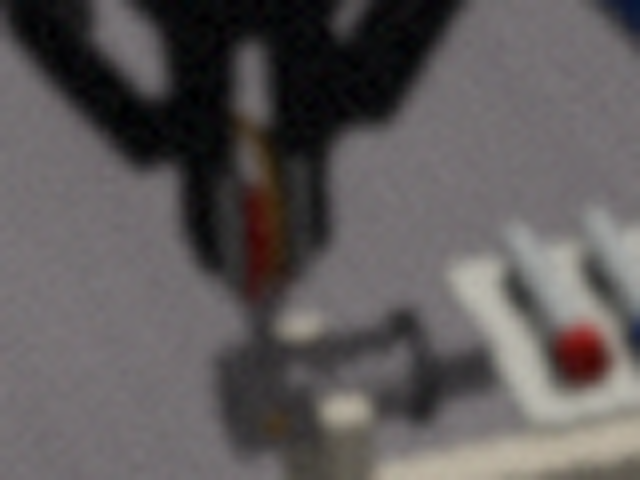

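View pics/w16.png

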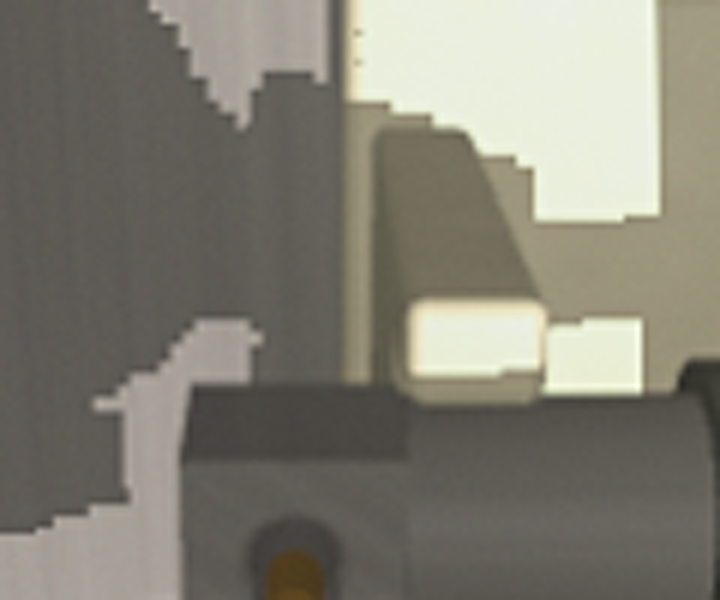

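Call:
apply_moves:
  series:
    - [0, 0, 0.1, 0]
    - [0, 0, 0.1, 0]
    - [0, 0, 0.1, 0]
    - [0, 0, 0.1, 0]

```text
time_s: 21.75
tcp_pos: [0.5921, 0.0272, 0.3057]
orientation: [0.719, 0.695, 0.0, 0.0]
wrist_force: [0.4, 1.1, 0.6]
finger_gap: 0.0111
```

Call:
apply_moves:
  series:
    - [0, 0, 0.1, 0]
    - [0, 0, 0.1, 0]
    - [0, 0, 0.1, 0]

```text
time_s: 22.12
tcp_pos: [0.5921, 0.0272, 0.3028]
orientation: [0.719, 0.695, 0.0, 0.0]
wrist_force: [-0.5, 1.8, 2.8]
finger_gap: 0.0111
```

Call:
apply_moves:
  series:
    - [0, 0, 0.1, 0]
    - [0, 0, 0.1, 0]
    - [0, 0, 0.1, 0]

```text
time_s: 22.5
tcp_pos: [0.5921, 0.0273, 0.2996]
orientation: [0.719, 0.695, 0.0, -0.0]
wrist_force: [-0.3, 2.4, 2.7]
finger_gap: 0.0108
```

Call:
apply_moves:
  series:
    - [0, 0, 0.1, 0]
    - [0, 0, 0.1, 0]
    - [0, 0, 0.1, 0]
    - [0, 0, 0.1, 0]

```text
time_s: 23.0
tcp_pos: [0.5921, 0.0272, 0.2956]
orientation: [0.719, 0.695, 0.0, -0.0]
wrist_force: [0.5, 2.8, 3.0]
finger_gap: 0.0109
```

Call:
apply_moves:
  series:
    - [0, 0, 0.1, 0]
    - [0, 0, 0.1, 0]
    - [0, 0, 0.1, 0]

```text
time_s: 23.38
tcp_pos: [0.5921, 0.0272, 0.2926]
orientation: [0.719, 0.695, 0.0, -0.0]
wrist_force: [1.0, 3.4, 1.0]
finger_gap: 0.0107
```

Call:
apply_moves:
  series:
    - [0, 0, 0.1, 0]
    - [0, 0, 0.1, 0]
    - [0, 0, 0.1, 0]

```text
time_s: 23.75
tcp_pos: [0.5921, 0.0272, 0.2896]
orientation: [0.719, 0.695, 0.0, -0.0]
wrist_force: [0.7, 3.3, 2.0]
finger_gap: 0.0105
```

```bash
python3 - <<'E'
from h import *
snap("side","s17",(215,85,295,145),8);snap("wrist","w17",(200,150,360,270),5)
s,p,R=tcp(); print(s["time_s"],p,s["wrist_force"],s["torque"])
E
```

```text
23.85 [0.59202303 0.02718423 0.28937841] [ 1.28507159  3.4651749  -1.07132083] [ 0.77840738 -0.24073489  0.01454589]
```

View pics/s17.png

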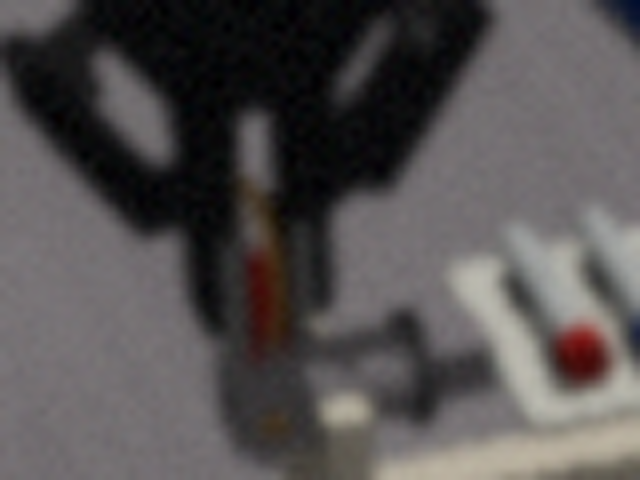

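View pics/w17.png

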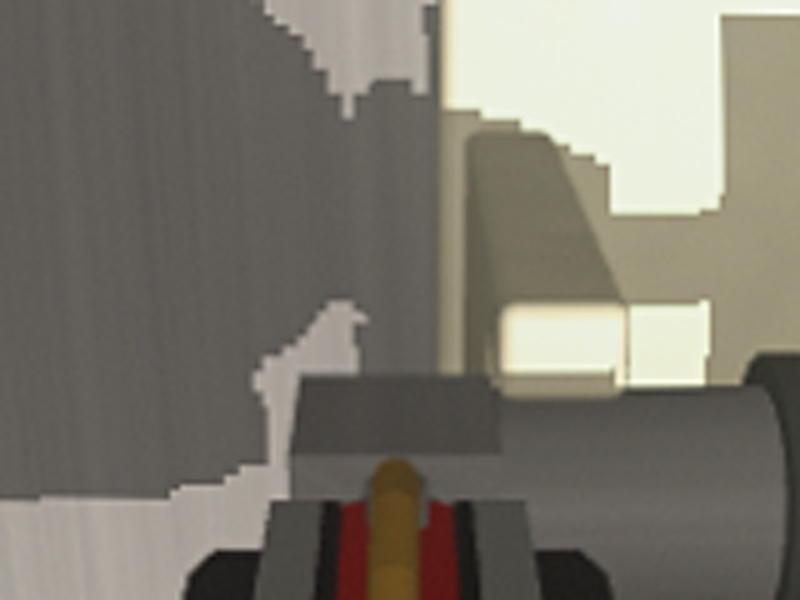

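Call:
apply_moves:
  series:
    - [0, 0, 0.05, 0]
    - [0, 0, 0.05, 0]
    - [0, 0, 0.05, 0]

```text
time_s: 24.22
tcp_pos: [0.5921, 0.0272, 0.2882]
orientation: [0.719, 0.695, 0.0, 0.0]
wrist_force: [0.2, 3.8, 1.6]
finger_gap: 0.0106
```

Call:
apply_moves:
  series:
    - [0, 0, 0.04, 0]
    - [0, 0, 0.04, 0]

```text
time_s: 24.48
tcp_pos: [0.5921, 0.0272, 0.2874]
orientation: [0.719, 0.695, -0.0, -0.0]
wrist_force: [-0.0, 3.4, 0.6]
finger_gap: 0.0107
```

Call:
apply_moves:
  series:
    - [0, 0, 0.04, 0]

```text
time_s: 24.6
tcp_pos: [0.5921, 0.0272, 0.2872]
orientation: [0.719, 0.695, 0.0, 0.0]
wrist_force: [-0.7, 3.3, 6.7]
finger_gap: 0.011
```

Call:
apply_moves:
  series:
    - [0, 0, 0.03, 0]
    - [0, 0, 0, 0]

```text
time_s: 24.85
tcp_pos: [0.5921, 0.0272, 0.2871]
orientation: [0.719, 0.695, 0.0, 0.0]
wrist_force: [-1.6, 4.7, 7.0]
finger_gap: 0.0107
```

Call:
apply_moves:
  series:
    - [0, 0, 0.02, 0]
    - [0, 0, 0, 0]

```text
time_s: 25.1
tcp_pos: [0.5921, 0.0272, 0.2871]
orientation: [0.719, 0.695, 0.0, 0.0]
wrist_force: [-2.8, 4.8, 8.2]
finger_gap: 0.0108
```

Call:
apply_moves:
  series:
    - [0, 0, 0, 0]
    - [0, 0, 0, 0]
    - [0, 0, 0, 0]
  claw: -0.2

```text
time_s: 25.48
tcp_pos: [0.592, 0.027, 0.2862]
orientation: [0.719, 0.695, -0.0, -0.0]
wrist_force: [-0.1, 0.2, -1.5]
finger_gap: 0.0345
```

```bash
python3 - <<'E'
from h import *
snap("side","s18",(215,85,295,145),8);snap("wrist","w18",(200,150,360,270),5)
s,p,R=tcp(); print(s["time_s"],p,s["wrist_force"],s["torque"],s["finger_gap"])
E
```

```text
25.575 [0.59207314 0.02706557 0.2863337 ] [ 0.38141703 -0.96013055 -0.2525159 ] [0.03015394 0.00947804 0.08879468] 0.03410118462592286
```

View pics/s18.png

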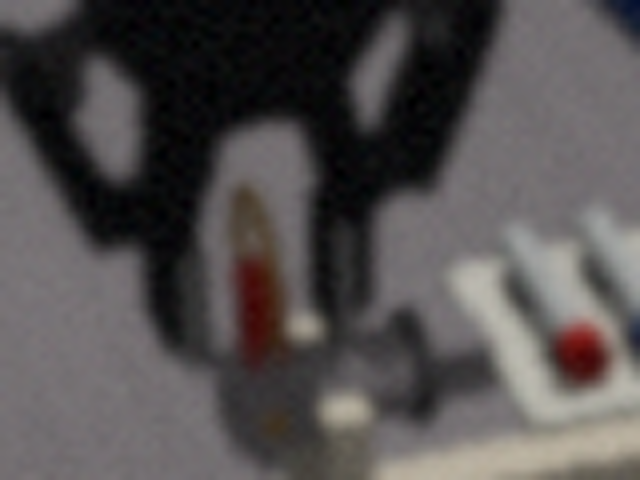

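View pics/w18.png

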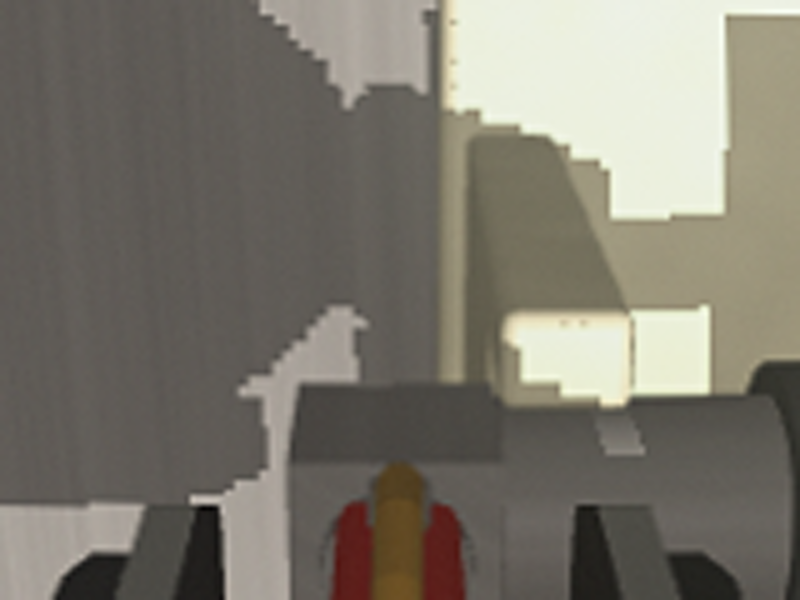

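Step 1 looks met: the collar is on the face, the TCP sits at the expected height, and Fz rose to 8 N at the seat. Next I retract, turn the jaws across the axle, and look.

Call:
apply_moves:
  series:
    - [0, 0, -0.5, 0]
    - [0, 0, -1.5, 0]
    - [0, 0, -2, 0]
    - [0, 0, -2, 0]
    - [0, 0, -1, 0]
    - [0, 0, 0, -0.1745]
    - [0, 0, 0, -0.1745]
    - [0, 0, 0, -0.1745]
    - [0, 0, 0, -0.1745]
    - [0, 0, 0, -0.1745]
    - [0, 0, 0, -0.1745]
    - [0, 0, 0, -0.1745]
    - [0, 0, 0, -0.1745]
    - [0, 0, 0, -0.175]
    - [0, 0, 0, 0]

```text
time_s: 27.45
tcp_pos: [0.592, 0.0272, 0.3567]
orientation: [0.018, 1.0, -0.0, 0.0]
wrist_force: [0.5, 0.7, 0.1]
finger_gap: 0.0344
```

```bash
python3 - <<'E'
from h import *
snap("wrist","w19")
s,p,R=tcp(); print(s["time_s"],p,R[:2,0],s["wrist_force"],s["finger_gap"],s["joint_pos"])
E
```

```text
27.5 [0.59203945 0.02716453 0.35660988] [-0.99924979  0.03872797] [-0.25765067  0.17121088 -0.53436826] 0.03415139878068334 [-1.59474125e-02  4.35241605e-01  1.45130761e+00  3.20125845e-05
  1.25504841e+00 -1.54801603e+00]
```

View pics/w19.png

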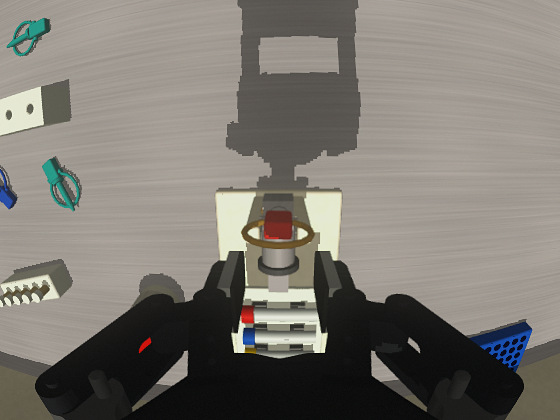

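Call:
apply_moves:
  series:
    - [-0.9, 0, 0, 0]
    - [-0.85, 0, 0, 0]
    - [0, 0, 1.2, 0]
    - [0, 0, 1.5, 0]
    - [0, 0, 1.6, 0]
    - [0, 0, 0, 0]
  claw: -0.28

```text
time_s: 28.25
tcp_pos: [0.6093, 0.0266, 0.3116]
orientation: [0.017, 1.0, 0.0, -0.002]
wrist_force: [0.9, -0.3, 1.2]
finger_gap: 0.0307
```

```bash
python3 - <<'E'
from h import *
snap("wrist","w20",(180,110,380,310),3);snap("side","s20",(215,75,295,135),8)
s,p,R=tcp(); print(s["time_s"],p,R[:2,0],s["wrist_force"],s["finger_gap"])
E
```

```text
28.35 [0.60960012 0.02656325 0.31354102] [-0.99939291  0.03483992] [-0.1522717   0.4335031   0.39955112] 0.03094323222403034
```

View pics/w20.png

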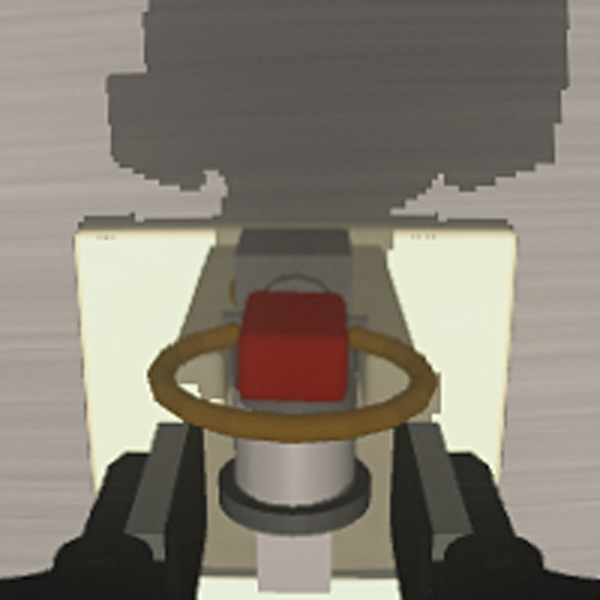

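View pics/s20.png

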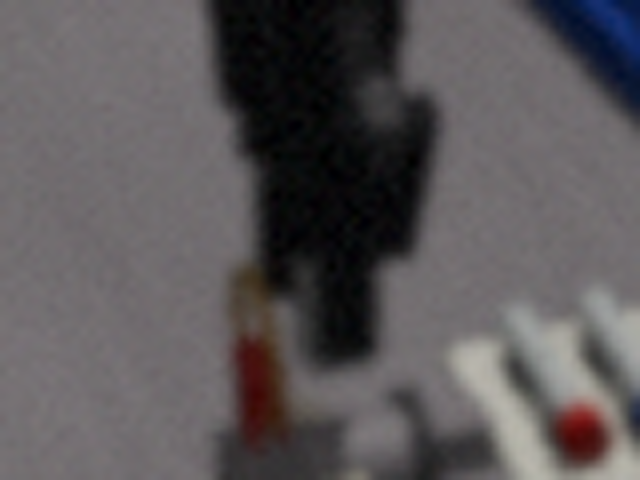

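Call:
apply_moves:
  series:
    - [0.3, 0, 0, 0]
    - [0.2, 0, 0, 0]
    - [0.2, 0, 0, 0]
    - [0.2, 0, 0, 0]
    - [0.2, 0, 0, 0]

```text
time_s: 28.98
tcp_pos: [0.5985, 0.027, 0.3138]
orientation: [0.017, 1.0, 0.0, 0.0]
wrist_force: [2.7, 0.4, 1.8]
finger_gap: 0.0306
```

Call:
apply_moves:
  series:
    - [0.2, 0, 0.05, 0]
    - [0.2, 0, 0.07, 0]
    - [0.25, 0, 0.09, 0]

```text
time_s: 29.35
tcp_pos: [0.5919, 0.0272, 0.3114]
orientation: [0.017, 1.0, -0.0, 0.0]
wrist_force: [2.5, 0.2, 1.4]
finger_gap: 0.0312
```

Call:
apply_moves:
  series:
    - [0.27, 0, 0.15, 0]
    - [0.27, 0, 0.18, 0]
    - [0.23, 0, 0.24, 0]
    - [0.22, 0, 0.27, 0]

```text
time_s: 29.85
tcp_pos: [0.582, 0.0275, 0.3028]
orientation: [0.017, 1.0, 0.0, -0.0]
wrist_force: [-0.3, 1.3, 4.4]
finger_gap: 0.0305
```

Call:
apply_moves:
  series:
    - [0.16, 0, 0.3, 0]
    - [0.15, 0, 0.3, 0]
    - [0.1, 0, 0.3, 0]
    - [0, 0, 0, 0]

```text
time_s: 30.35
tcp_pos: [0.578, 0.0277, 0.2936]
orientation: [0.017, 1.0, -0.0, -0.0]
wrist_force: [-0.1, 0.6, 1.3]
finger_gap: 0.031
```

```bash
python3 - <<'E'
from h import *
snap("wrist","w21",(180,110,380,310),3);snap("side","s21",(215,75,295,135),8)
s,p,R=tcp(); print(s["time_s"],p,R[:2,0],s["wrist_force"],s["finger_gap"])
E
```

```text
30.45 [0.57804381 0.0276288  0.29370741] [-0.99939409  0.03480081] [-0.18944898 -0.14401277 -0.48281767] 0.03075606462781526
```

View pics/w21.png

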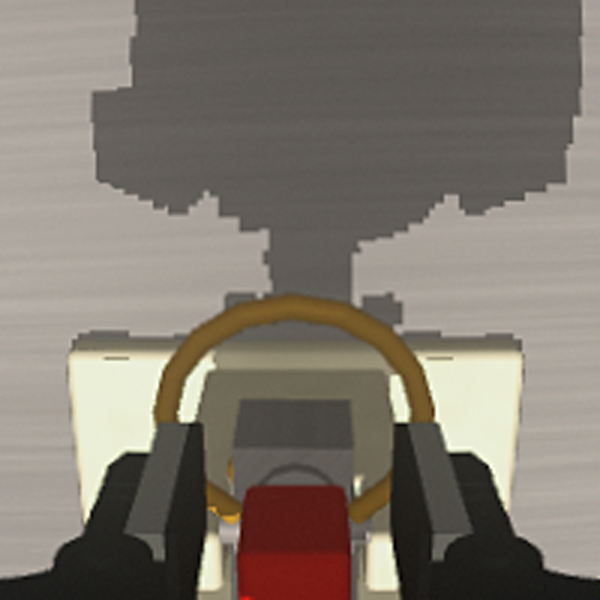

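View pics/s21.png

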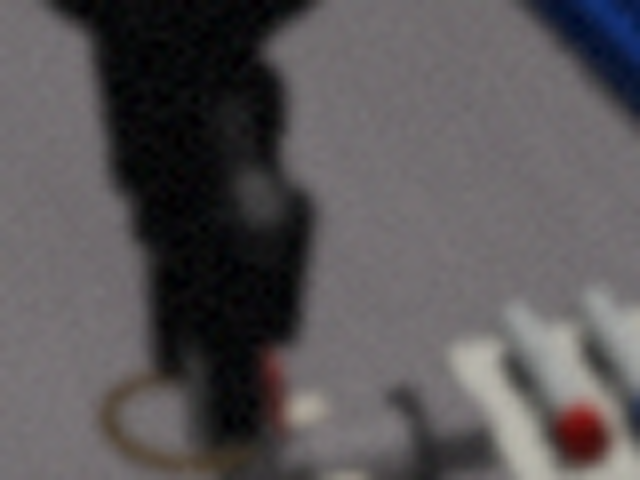

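Call:
apply_moves:
  series:
    - [0, 0, -0.5, 0]
    - [0, 0, -0.5, 0]
    - [0.8, 0, 0, 0]
    - [0.8, 0, 0, 0]
    - [0.65, 0, 0, 0]
    - [0, 0, 0.4, 0]
    - [0, 0, 0.3, 0]
    - [0, 0, 0.3, 0]
    - [0, 0, 0.3, 0]

```text
time_s: 31.58
tcp_pos: [0.5556, 0.0285, 0.2908]
orientation: [0.017, 1.0, 0.0, -0.0]
wrist_force: [-1.1, 0.7, 2.8]
finger_gap: 0.0306
```

```bash
python3 - <<'E'
from h import *
snap("wrist","w22",(180,110,380,310),3);snap("side","s22",(215,75,295,135),8)
s,p,R=tcp(); print(s["time_s"],p,R[:2,0],s["wrist_force"],s["finger_gap"])
E
```

```text
31.675 [0.55560675 0.02846475 0.29060536] [-0.99939533  0.03476794] [-1.16801785  0.92224258  0.08530882] 0.030723313813152606
```

View pics/w22.png

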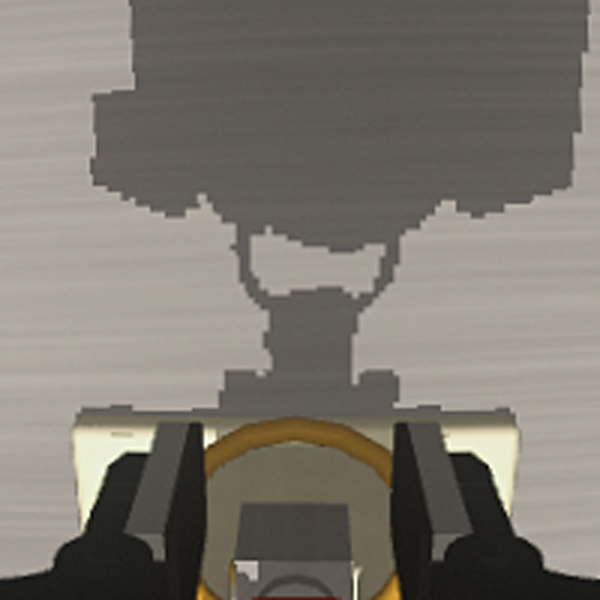

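View pics/s22.png

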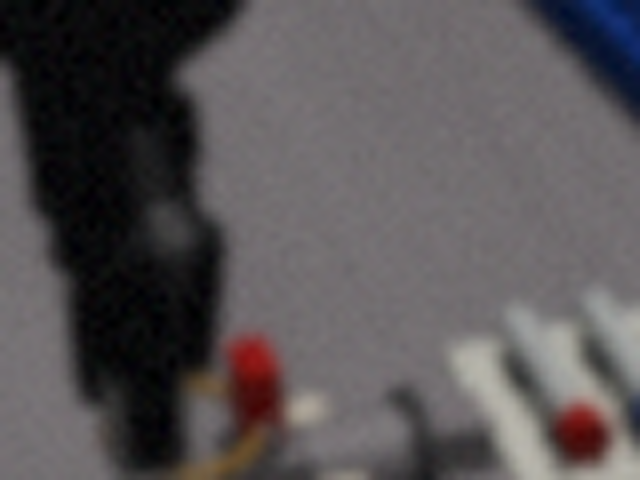

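Call:
apply_moves:
  series:
    - [0, 0, 0.3, 0]
    - [0, 0, 0.3, 0]
    - [-0.04, 0, 0.22, 0]
    - [-0.04, 0, 0.23, 0]
    - [-0.08, 0, 0.22, 0]
    - [-0.08, 0, 0.21, 0]

```text
time_s: 32.42
tcp_pos: [0.5581, 0.0283, 0.2761]
orientation: [0.017, 1.0, -0.0, 0.0]
wrist_force: [0.3, 0.4, 3.4]
finger_gap: 0.0308
```

Call:
apply_moves:
  series:
    - [-0.11, 0, 0.2, 0]
    - [-0.12, 0, 0.19, 0]
    - [-0.15, 0, 0.17, 0]
    - [-0.15, 0, 0.17, 0]
    - [0, 0, 0, 0]

```text
time_s: 33.05
tcp_pos: [0.5633, 0.0282, 0.2686]
orientation: [0.017, 1.0, 0.0, -0.0]
wrist_force: [0.6, -0.6, -0.0]
finger_gap: 0.0309
```

```bash
python3 - <<'E'
from h import *
snap("wrist","w23",(180,110,380,310),3);snap("side","s23",(215,85,295,145),8)
s,p,R=tcp(); print(s["time_s"],p,R[:2,0],s["wrist_force"],s["finger_gap"])
E
```

```text
33.15 [0.56322665 0.02815705 0.26867721] [-0.99939439  0.03479432] [-0.43762989 -0.41813586  0.40747964] 0.03043636980805379
```

View pics/w23.png

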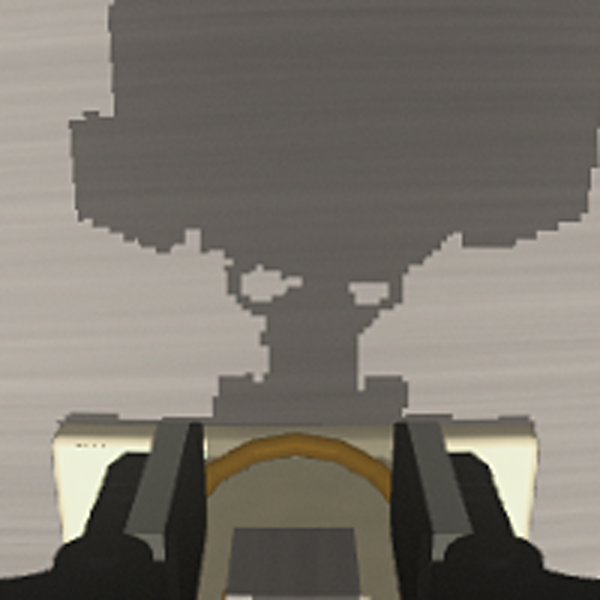

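View pics/s23.png

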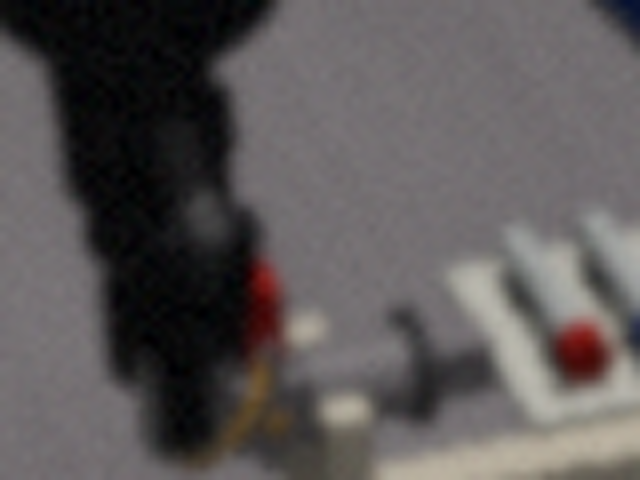

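Call:
apply_moves:
  series:
    - [-0.12, 0, 0.11, 0]
    - [-0.12, 0, 0.11, 0]
    - [-0.12, 0, 0.1, 0]
    - [-0.13, 0, 0.08, 0]

```text
time_s: 33.65
tcp_pos: [0.5682, 0.028, 0.2648]
orientation: [0.017, 1.0, 0.0, -0.0]
wrist_force: [-2.1, -0.5, 2.7]
finger_gap: 0.031
```

Call:
apply_moves:
  series:
    - [-0.13, 0, 0.07, 0]
    - [-0.13, 0, 0.07, 0]
    - [-0.13, 0, 0.05, 0]
    - [-0.13, 0, 0.05, 0]

```text
time_s: 34.15
tcp_pos: [0.5735, 0.0278, 0.2624]
orientation: [0.017, 1.0, -0.0, -0.0]
wrist_force: [-2.0, 0.7, 2.5]
finger_gap: 0.0306
```

Call:
apply_moves:
  series:
    - [-0.1, 0, 0.02, 0]
    - [-0.1, 0, 0, 0]

```text
time_s: 34.4
tcp_pos: [0.5754, 0.0278, 0.2621]
orientation: [0.017, 1.0, -0.0, -0.0]
wrist_force: [-2.3, 0.4, 0.1]
finger_gap: 0.0308
```

Call:
apply_moves:
  series:
    - [-0.06, 0, 0, 0]
    - [-0.05, 0, 0, 0]

```text
time_s: 34.65
tcp_pos: [0.5763, 0.0277, 0.2621]
orientation: [0.017, 1.0, 0.0, -0.0]
wrist_force: [-5.7, 0.7, 0.3]
finger_gap: 0.0306
```

Call:
apply_moves:
  series:
    - [-0.05, 0, 0, 0]
    - [-0.05, 0, 0, 0]

```text
time_s: 34.9
tcp_pos: [0.5772, 0.0277, 0.262]
orientation: [0.017, 1.0, -0.0, -0.001]
wrist_force: [-8.3, 1.0, 1.5]
finger_gap: 0.031
```

```bash
python3 - <<'E'
from h import *
snap("wrist","w24",(180,110,380,310),3);snap("side","s24",(215,95,295,155),8)
s,p,R=tcp(); print(s["time_s"],p,R[:2,0],s["wrist_force"],s["finger_gap"])
E
```

```text
35.0 [0.5771683  0.02767038 0.26199638] [-0.99939214  0.03481016] [-7.17376602  0.1749053   1.03331944] 0.030569995692525283
```

View pics/w24.png

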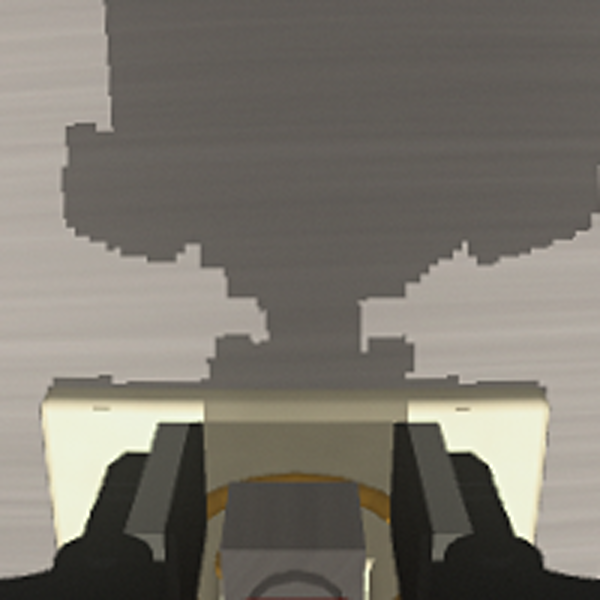

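View pics/s24.png

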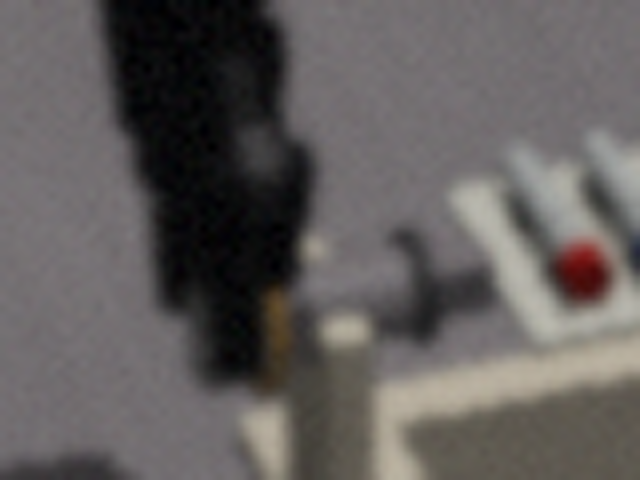

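Call:
apply_moves:
  series:
    - [0.3, 0, 0, 0]
    - [0.8, 0, 0, 0]
    - [1.5, 0, 0, 0]
    - [1.5, 0, -1, 0]
    - [1.5, 0, -2, 0]
    - [1.5, 0, -2, 0]
    - [1, 0, -3, 0]
    - [0, 0, -3, 0]
    - [0, 0, 0, 0]

```text
time_s: 36.12
tcp_pos: [0.4963, 0.0305, 0.3745]
orientation: [0.017, 1.0, -0.0, 0.002]
wrist_force: [0.6, -0.1, 0.1]
finger_gap: 0.0304
```

```bash
python3 - <<'E'
from h import *
snap("wrist","w25");snap("side","s25",(215,95,295,155),8);snap("top","t25",(150,150,230,210),8)
im=L("w25")["im"];u,v=map(int,proj("w25",(.585,.027,.1)));print(u,v)
cv2.imwrite("pics/w25c.png",cv2.resize(im[v-60:v+60,u-80:u+80],None,fx=5,fy=5,interpolation=cv2.INTER_CUBIC))
s,p,R=tcp(); print(s["time_s"],p,R[:2,0],s["wrist_force"],s["finger_gap"])
E
```

```text
278 298
36.275 [0.49625982 0.03048043 0.37143761] [-0.99939243  0.03484118] [ 0.4102153   0.19462012 -0.65150821] 0.030482337568011074
```

View pics/w25c.png

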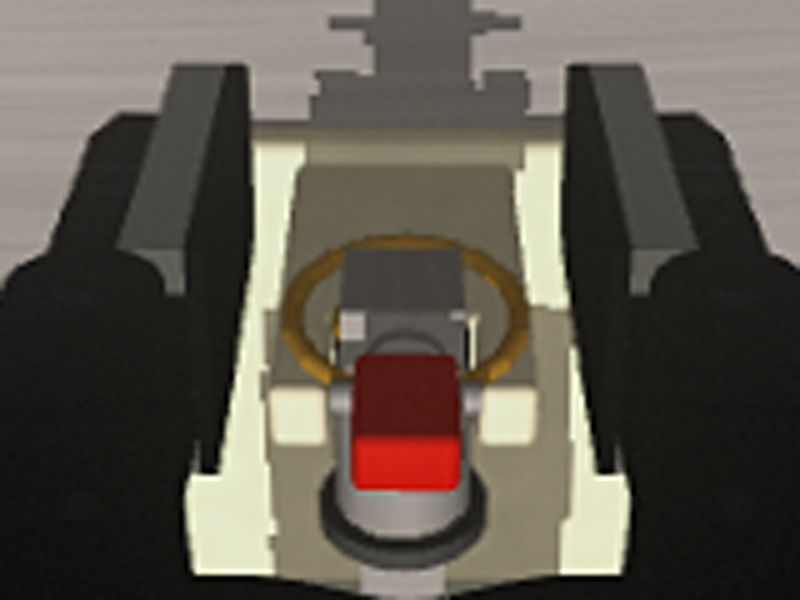

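View pics/s25.png

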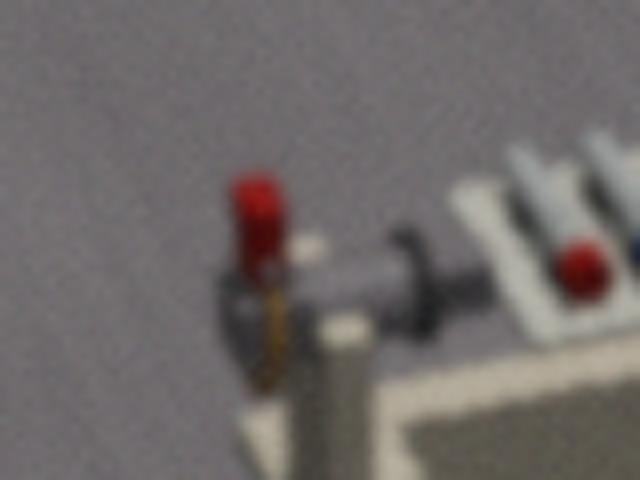

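View pics/t25.png

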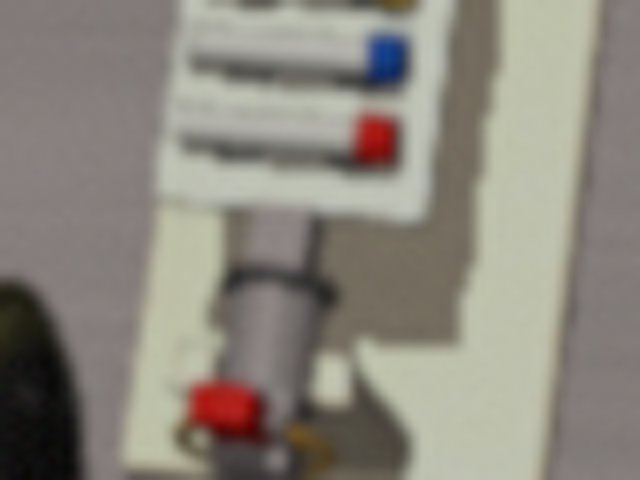

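```bash
python3 - <<'E'
from h import *
from scipy.optimize import brentq
W=lambda p: (198+p[0]/5,238+p[1]/5)
for n,p,z in (("collar front",(405,333),.110),("axle end top edge mid",(403,313),.106),("axle end bottom edge",(404,250),.084),("tab top back edge",(406,488),.136),("tab top front edge",(408,437),.136),("tab top front alt",(408,357),.136),("knob L",(342,398),.116),("knob R",(470,398),.116)):
    print(n,onz("w25",*W(p),z).round(4))
for px in ((405,243),(405,237),(405,249)):
    o,d=ray("w25",*W(px))
    for hx in (.590,.5925,.595):
        piv=np.array([hx,.0266,.116])
        def f(a):
            q=piv+.0425*np.array([-np.sin(a),.035*np.sin(a),-np.cos(a)])
            m=q-o; perp=m-d*(m@d); return perp[0]*1.0+0*perp[2]
        try: a=brentq(f,-.3,1.2); print(px,hx,"a",round(a,3),"joint",round(a-.145,3),"z",.116-.0425*np.cos(a))
        except Exception as e: print(px,hx,f(-.3),f(1.2))
print("tri end",tri(ray("w25",*W((405,243))),ray("s25",215+265/8,95+385/8)))
print("tri tabtop",tri(ray("w25",*W((406,488))),ray("s25",215+262/8,95+178/8)))
E
```

```text
collar front [0.5851 0.0276 0.11  ]
axle end top edge mid [0.5835 0.0272 0.106 ]
axle end bottom edge [0.5841 0.0274 0.084 ]
tab top back edge [0.5987 0.0273 0.136 ]
tab top front edge [0.5877 0.028  0.136 ]
tab top front alt [0.5716 0.0285 0.136 ]
knob L [0.5946 0.0163 0.116 ]
knob R [0.5953 0.0385 0.116 ]
(405, 243) 0.59 a 0.022 joint -0.123 z 0.07350997031951848
(405, 243) 0.5925 a 0.083 joint -0.062 z 0.07364479625779728
(405, 243) 0.595 a 0.146 joint 0.001 z 0.07395440706720462
(405, 237) 0.59 a 0.055 joint -0.09 z 0.07356416098813787
(405, 237) 0.5925 a 0.117 joint -0.028 z 0.07379227730315492
(405, 237) 0.595 a 0.183 joint 0.038 z 0.07420949201569975
(405, 249) 0.59 a -0.011 joint -0.156 z 0.0735026100028276
(405, 249) 0.5925 a 0.048 joint -0.097 z 0.07354994263262718
(405, 249) 0.595 a 0.111 joint -0.034 z 0.07375979797965673
tri end [0.59346168 0.02731253 0.06730859]
tri tabtop [0.5963707  0.02720065 0.13771417]
```

Call:
apply_moves:
  series:
    - [0, 3, 1.5, 0]
    - [0, 3, 1.5, 0]
    - [0, 3, 1.5, 0]
    - [0, 2, 1.5, 0]
    - [0, 0, 0, 0]

```text
time_s: 36.9
tcp_pos: [0.4999, 0.1412, 0.3103]
orientation: [0.017, 1.0, -0.0, -0.002]
wrist_force: [0.3, -0.3, 0.5]
finger_gap: 0.0308
```

```bash
python3 - <<'E'
from h import *
snap("wrist","w26")
im=L("w26")["im"];u,v=map(int,proj("w26",(.592,.027,.11)));print(u,v)
cv2.imwrite("pics/w26c.png",cv2.resize(im[v-50:v+50,u-65:u+65],None,fx=6,fy=6,interpolation=cv2.INTER_CUBIC))
s,p,R=tcp(); print(s["time_s"],p)
E
```

```text
133 353
36.95 [0.50016291 0.1405194  0.31124376]
```

View pics/w26c.png

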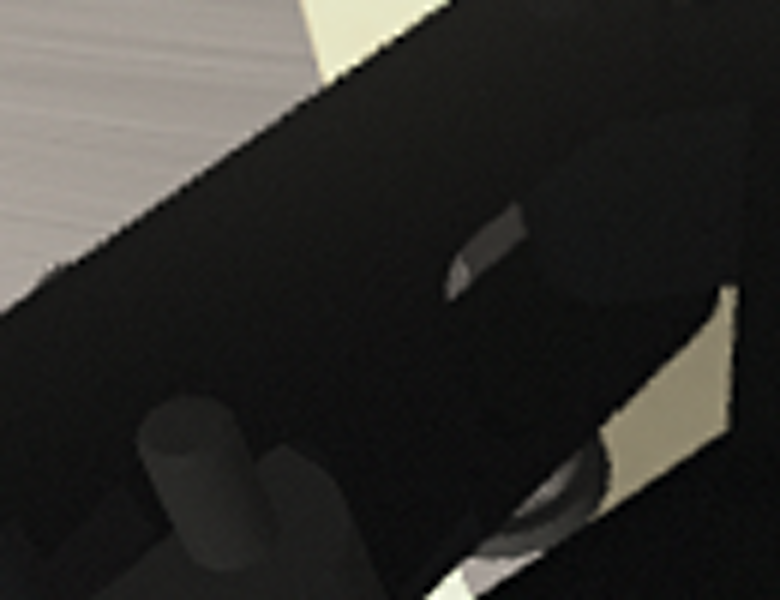

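Call:
apply_moves:
  series:
    - [-2.5, 0, 0, 0]
    - [-3, 0, 0, 0]
    - [-2.5, 0, 0, 0]
    - [0, 0, 0, 0]

```text
time_s: 37.45
tcp_pos: [0.5812, 0.1365, 0.3122]
orientation: [0.018, 1.0, -0.0, 0.0]
wrist_force: [-0.5, 0.0, -0.5]
finger_gap: 0.0304
```

```bash
python3 - <<'E'
from h import *
snap("wrist","w27")
im=L("w27")["im"];u,v=map(int,proj("w27",(.592,.027,.10)));print(u,v)
cv2.imwrite("pics/w27c.png",cv2.resize(im[v-50:v+50,max(0,u-65):u+65],None,fx=6,fy=6,interpolation=cv2.INTER_CUBIC))
for q in ((.5945,.0268,.106),(.5945,.0268,.116),(.5945,.0268,.136)): a=proj("w27",q); print((a[0]-max(0,u-65))*6,(a[1]-v+50)*6)
s,p,R=tcp(); print(s["time_s"],p)
E
```

```text
118 252
373.6528167847174 344.5658594478516
334.3738775971595 385.2108747117903
247.8599456171512 476.1460018722114
37.5 [0.5804238  0.13672656 0.3121228 ]
```

View pics/w27c.png

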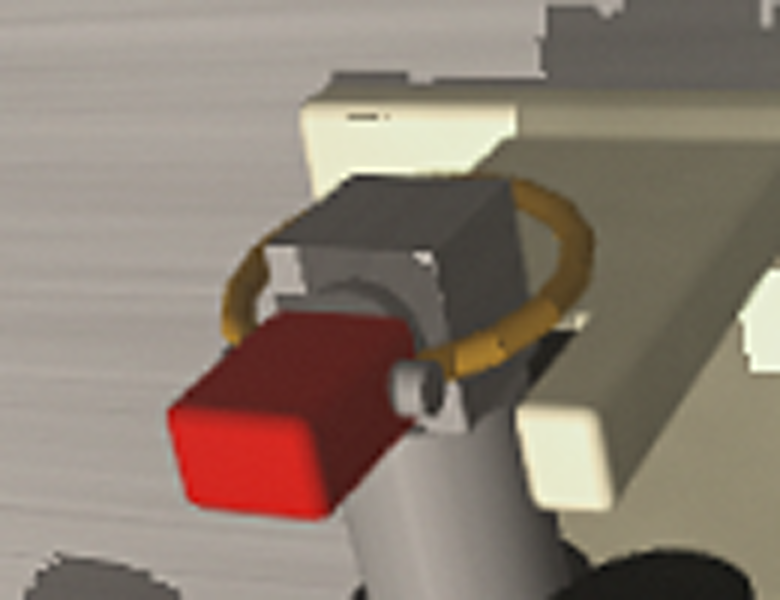

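The view (w27) shows the collar flat on the axle face (370,295). The ring passes round the axle and hangs beneath it, and the fingers are clear. Handing in.

```bash
python3 - <<'E'
from h import *
print(observe()["time_s"]); print(close_job())
E
```

```text
37.5
the job is handed in; nothing more can be done
None
```

The linchpin is through the axle's hole with its collar on the top face, and the ring hangs down over the axle's outboard end. I handed the job in at 37.5 s; it gives no verdict.

**What I did**
- **Ring side:** I nudged the ring both ways while the pin stood in its rest. It met a stop at about 13 N on the −y side, and on the other side it moved freely at about 2 N. I swung it upright again and gripped the tab so that the free side would face away from the machine.
- **Insertion:** I lined up the pin over the hole with the wrist camera. It went down with only a few N on the wrist, and the force rose to 8 N when the collar met the face.
- **Ring:** With the jaws turned across the axle, I pushed the ring over the end and down at 2 to 5 N. At the home stop the force rose to 8 N, and I backed off.

**Last checks**
- **Ring angle:** The ring reads within about 0.04 rad of home, with its end about 74 mm above the bench. That uses the pin position I settled on. Assuming the pin's earlier position instead gave slightly negative angles.
- **Collar:** It sits flat on the face in the final wrist view, and the tool height at seating matched home to 0.1 mm.
- **Axle position:** The axle stands about 7 mm inboard of its mid position, within its play. It slid about 2 mm, most likely during the last ring push.
- **Robot:** The fingers are clear of everything. I never went near the jar, tip box or vial rack, though I did not measure them again at the end.

**What disagreed**
- **Camera positions:** The top camera's first position for the hole was about 4 mm off the wrist camera's. I used the wrist camera.
- **Ring-end height:** A rough side-camera fix put the ring end about 7 mm lower than the wrist estimate. Both are below the 82 mm limit.
- **Push force:** The push force in z read mostly 1 to 3 N, lower than the 4 to 12 N expected. I could not read the pin-to-machine contact force directly.

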